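Stir the walnuts under the desk lamp

ROBOT

A 6-joint arm with a two-finger parallel gripper is mounted at the origin on the work surface. World frame = base frame: x ahead of the robot, y to its left, z up, the work surface at z = 0. Lengths are in m, angles in degrees, forces in N, time in s.
With the tool pointing down it reaches from about 0.425 to 1.125 m from the base axis. Payload 14.9 kg.
Tool frame: the origin (TCP) lies at the very end of the fingers, on their centre line; the grasp point (between the pads) lies 19 mm behind it (r.tcp_to_grasp is the distance from the TCP to the grasp point, in m); z points along the fingers, y is the direction in which the jaws open and shut (so a half turn about z gives the same grasp; the last joint's range is limited). The gripper opens to 91 mm and grips with 3 to 60 N. Pads are 32 mm wide; open, the fingers measure 118 mm over their backs; the gripper's body (76 mm by 178 mm) begins 60 mm behind the grasp point.
Start: joints at [-77.825, 21.709, 99.362, -0, 58.929, -1.908], TCP at [0.17, -0.679, 0.214] pointing down, gripper open.
Joint ranges: [-158.91, 158.91], [-42.39, 125.64], [0.06, 152.35], [-60.88, 240.88], [17.5, 164.5], [-176.32, 176.32]. Speed limits (degrees/s): [108.29, 108.29, 136.94, 180, 180, 180].

INTERFACE

Orientations are given as a 3x3 rotation matrix whose columns are the frame's x, y, z axes.
In Python, from rig import r, vision gives the robot as it stands.
- The arm moves only by the tool drive_tool, never from a script. Its argument "deltas" is a list of rows, each a list of 3 entries, a list of its own where there are three numbers: the turn, a rotation vector about the world's x, y, z as a fraction of full scale, then the shift along the world's x, y, z as a fraction of full scale, then the closure, from -1 (fully open) to 1 (shut), so that 0 is half open. In form: [[[ax, ay, az], [x, y, z], claw], ...]. A call has exactly 5 rows; each row is the pose to reach, as a shift and turn from the pose commanded when the call began, turning the shorter way round; what a row does not reach only later rows make up. Full scale, the value 1, is 0.25 m for a shift and 2 pi rad for a turn. A row lasts 1/12 s, in which the tool goes at most 41.7 mm and 7.16 degrees, less where a joint would pass 70% of its speed; a pose out of reach is approached as far as the arm can. A call with a number of a shift or a turn outside -1 to 1 is refused whole. A call with a gripper value outside its range is refused whole. The fingers move at their own pace and stop on an object; "newtons" is the grip in N (left out, the last holds). Time passes only in rows, so rows that repeat a pose let the fingers close, or fill a call up. It gives the time, the measured TCP pose, the force and the opening at its end, in the units of the state.
- r.read_state(): the state, without advancing time (a new reading comes with each control period).
- vision.grab_frame(name): name is "scene" or "top" or "wrist"; returns a dict with "color" (384x512x3 uint8, red, green, blue), "camera_matrix" (3x3 intrinsics, pixels), "rvec" (rotation vector, rad) and "tvec" (3), from world to camera coordinates, as OpenCV has them; the wrist camera has in their place "tool_from_camera" (4x4, takes a point from camera to tool coordinates, whose origin is the TCP and whose axes are the flange's). Camera axes: x right, y down, z forward; pixel columns grow to the right and rows downward; lengths in m; the calibration is good to about 2 mm. A picture is of the moment at which its call begins: read the wrist's pose just before it. There is no depth.
- r.job_done(): hands the job in, once; it reports no verdict.
The state is a dict: "clock": time; "qpos": joint angles; "joint_vel": joint speeds; "tau": joint torques, N m; "position": TCP position; "tool_rot": TCP orientation; "force": force on the tool from outside, world axes, zero at the start; "wrist_torque": the same for the moment, N m; "opening": opening from 0.0 (shut) to 1.0 (fully open).
Only numpy, scipy, OpenCV 4.12 (cv2) and the standard library are available. Lean on these libraries where they do the work, as an engineer would, in place of code of your own. Each camera call takes 0.05 s, during which the arm holds its last target. There are 200 camera calls.

TASK

Take the wooden spoon out of its sloping rest and stir the walnuts in the steel bowl with it: keep the spoon's head down among the nuts and go round the bowl two full turns, anticlockwise as seen from above, in a good wide circle that starts and finishes at the lamp-post side of the bowl. Spill no nuts, do not touch them with the gripper, do not knock the lamp above the bowl or shove the other things on the table, and finally lay the spoon back in its rest as it was, fully down.

Things in the scene. Friction and masses are not known exactly. Their poses are not given: they have to be found in the camera images.
- bowl: Round open bowl of plain steel, fixed to the table. Origin: centre of its underside, on the table; z up; x points from the bowl's axis to the lamp's post (that is to the robot's left, world +y, within 0.2 rad). Outside radius 90 mm at the foot, 100 mm at the rim; rim 55 mm high; wall 4 mm; inner floor 6 mm above the origin.
- lamp: LED desk lamp, fixed. Origin: centre of its round foot (110 mm wide, 14 mm high) on the table, 165 mm from the bowl's axis along the bowl's +x; a post 16 mm thick stands on it and carries a level black bar that reaches over the bowl's middle. An upright gripper with the spoon in the post's half of the bowl hits the bar; one leaning 35 degrees to the bowl's -x clears it.
- lamp_end (a point): Near end of the lamp's bar: mid-width, on its underside, 250 mm above the table, 40 mm on the -x side of the bowl's axis. The bar is 38 mm wide and 16 mm thick and runs from here along the bowl's +x to the post.
- rest: Wooden spoon rest, fixed. Origin: centre of its base's underside (150 x 80 x 10 mm), on the table; z up; x level, from handle end towards spoon tip (to the robot's right, world -y, within 0.25 rad). On it a sloping trough, open above, 62 mm wide: back board ending 105 mm up from the spoon's tip, foot ledge, two side cheeks 50 mm apart and 50 mm long. Top about 120 mm high.
- rest_tip (a point): Where the spoon's tip rests: on the rest's foot ledge, 50 mm along +x of the rest's origin and 26 mm above the table.
- rest_mid (a point): Where the middle of the spoon rests: 100 mm from rest_tip up the slope (57 mm along -x of the rest and 82 mm up): the spoon leans 35 degrees (0.61 rad) from vertical, handle up and to the robot's left.
- spoon_mid (a point): Middle of the loose wooden spoon (90 g, 200 mm long, handle 16 x 16 mm), 100 mm from tip and handle end. z: along it, tip to handle end; x: normal of its flat faces, up and off the board at the start; y: across. Best gripped firmly (30 N or more), 45 to 55 mm along +z of here, fingers to either side in y, where it stands clear of the rest.
- spoon_tip (a point): Tip of the spoon: the lower end of its round flat head (42 mm in diameter, 10 mm thick), on the centre line.
- spoon: The same spoon; this origin is at its tip, axes as for spoon_mid. To take it out draw it up along its length, 100 mm; let go in the trough within a few mm of its place (brought in from the trough's open side), it slides down to the ledge by itself.
- nut0_c (a point): Centre of walnut 1 of six (brown, 36 x 28 x 28 mm, 14 g, loose on the bowl's floor). At the start they stand in a rough ring 50 mm from the bowl's axis, and the middle of the bowl is free.
- nut1_c (a point): Centre of walnut 2 of six (brown, 36 x 28 x 28 mm, 14 g, loose on the bowl's floor). At the start they stand in a rough ring 50 mm from the bowl's axis, and the middle of the bowl is free.
- nut2_c (a point): Centre of walnut 3 of six (brown, 36 x 28 x 28 mm, 14 g, loose on the bowl's floor). At the start they stand in a rough ring 50 mm from the bowl's axis, and the middle of the bowl is free.
- nut3_c (a point): Centre of walnut 4 of six (brown, 36 x 28 x 28 mm, 14 g, loose on the bowl's floor). At the start they stand in a rough ring 50 mm from the bowl's axis, and the middle of the bowl is free.
- nut4_c (a point): Centre of walnut 5 of six (brown, 36 x 28 x 28 mm, 14 g, loose on the bowl's floor). At the start they stand in a rough ring 50 mm from the bowl's axis, and the middle of the bowl is free.
- nut5_c (a point): Centre of walnut 6 of six (brown, 36 x 28 x 28 mm, 14 g, loose on the bowl's floor). At the start they stand in a rough ring 50 mm from the bowl's axis, and the middle of the bowl is free.
- tub: Bystander, leave alone: lidded cardboard tub, 90 mm wide, 70 mm high, behind the bowl and the rest. Origin: centre of its underside.
- carton: Bystander, leave alone: cardboard lunch carton 178 x 118 x 70 mm, at the robot's left. Origin: centre of its underside.
- carton2: Bystander, leave alone: cardboard lunch carton 168 x 108 x 60 mm, at the right. Origin: centre of its underside.
- mug: Bystander, leave alone: white mug, 80 mm wide, 90 mm high, near right. Origin: centre of its underside.
- flask: Bystander, leave alone: dark steel flask, 70 mm wide, 180 mm high, near left. Origin: centre of its underside.
- tin: Bystander, leave alone: food tin, 74 mm wide, 80 mm high, in the middle, near the robot. Origin: centre of its underside.
Not all that is in view belongs to the job. What is shaped like the rest but turquoise or yellow is not meant.

How it is judged (in metres and radians):
On the way, in this order (a step that is already met when the one before it is completed fails the run):
1. the spoon is lifted out of its rest (tip over 50 mm from its place there) (distance between spoon_tip and rest_tip above 0.05 m), for 0.1 s.
2. turn 1: the spoon's tip, down in the bowl (under 35 mm above the bowl's underside), passes the bowl's lamp-post (+x) side (over 15 mm from the bowl's axis and within 14 mm of the line through it) (x of spoon_tip in the frame of bowl between 0.015 and 0.09 m and y of spoon_tip in the frame of bowl between -0.014 and 0.014 m and z of spoon_tip in the frame of bowl below 0.035 m), for 0.02 s.
3. turn 1: the spoon's tip, down in the bowl (under 35 mm above the bowl's underside), passes the bowl's +y side (over 15 mm from the bowl's axis and within 14 mm of the line through it) (y of spoon_tip in the frame of bowl between 0.015 and 0.09 m and x of spoon_tip in the frame of bowl between -0.014 and 0.014 m and z of spoon_tip in the frame of bowl below 0.035 m), for 0.02 s.
4. turn 1: the spoon's tip, down in the bowl (under 35 mm above the bowl's underside), passes the bowl's -x side (over 15 mm from the bowl's axis and within 14 mm of the line through it) (x of spoon_tip in the frame of bowl between -0.09 and -0.015 m and y of spoon_tip in the frame of bowl between -0.014 and 0.014 m and z of spoon_tip in the frame of bowl below 0.035 m), for 0.02 s.
5. turn 1: the spoon's tip, down in the bowl (under 35 mm above the bowl's underside), passes the bowl's -y side (over 15 mm from the bowl's axis and within 14 mm of the line through it) (y of spoon_tip in the frame of bowl between -0.09 and -0.015 m and x of spoon_tip in the frame of bowl between -0.014 and 0.014 m and z of spoon_tip in the frame of bowl below 0.035 m), for 0.02 s.
6. turn 2: the spoon's tip, down in the bowl (under 35 mm above the bowl's underside), passes the bowl's lamp-post (+x) side (over 15 mm from the bowl's axis and within 14 mm of the line through it) (all of step 2), for 0.02 s.
7. turn 2: the spoon's tip, down in the bowl (under 35 mm above the bowl's underside), passes the bowl's +y side (over 15 mm from the bowl's axis and within 14 mm of the line through it) (all of step 3), for 0.02 s.
8. turn 2: the spoon's tip, down in the bowl (under 35 mm above the bowl's underside), passes the bowl's -x side (over 15 mm from the bowl's axis and within 14 mm of the line through it) (all of step 4), for 0.02 s.
9. turn 2: the spoon's tip, down in the bowl (under 35 mm above the bowl's underside), passes the bowl's -y side (over 15 mm from the bowl's axis and within 14 mm of the line through it) (all of step 5), for 0.02 s.
10. turn 2: the spoon's tip, down in the bowl (under 35 mm above the bowl's underside), passes the bowl's lamp-post (+x) side (over 15 mm from the bowl's axis and within 14 mm of the line through it) (all of step 6), for 0.02 s.
At the end, for the whole second after the job is handed in: The spoon lies in its rest, released and still, its tip and middle each within 15 mm of their places there; all six walnuts are in the bowl; and of each two walnuts that started opposite one another (1 and 4, 2 and 5, 3 and 6) at least one lies over 10 mm from where it started (distance between spoon_tip and rest_tip below 0.015 m and distance between spoon_mid and rest_mid below 0.015 m and linear speed of spoon below 0.03 m/s and horizontal distance between each of nut0_c, nut1_c, nut2_c, nut3_c, nut4_c, nut5_c and bowl below 0.095 m and z of each of nut0_c, nut1_c, nut2_c, nut3_c, nut4_c, nut5_c in the frame of bowl below 0.07 m and distance of any of nut0_c, nut3_c from where it was at the start of the episode above 0.01 m and distance of any of nut1_c, nut4_c from where it was at the start of the episode above 0.01 m and distance of any of nut2_c, nut5_c from where it was at the start of the episode above 0.01 m); the robot touches nothing.
It fails at once if a bystander on the table is pushed more than 30 mm (distance of any of tub, carton, carton2, mug, flask, tin from where it was at the start of the episode above 0.03 m).
It fails at once if the lamp is struck with more than 8 N by the robot or the spoon (contact force between any of the arm, the fingers, spoon and lamp above 8 N).
It fails at once if the robot itself touches a walnut (over 1 N) (contact force between any of the fingers, the arm and nut0 above 1 N or contact force between any of the fingers, the arm and nut1 above 1 N or contact force between any of the fingers, the arm and nut2 above 1 N or contact force between any of the fingers, the arm and nut3 above 1 N or contact force between any of the fingers, the arm and nut4 above 1 N or contact force between any of the fingers, the arm and nut5 above 1 N).
It also fails if it takes over 72 s, if anything falls off the work surface, if the arm or the gripper's body presses on something with over 40 N, if the wrist force passes 120 N, or if a joint passes its speed limit or range.

## Working session

There is one attempt and no reset: what is moved stays moved. The work goes in short steps, Python scripts to look and compute and a tool call to move; the robot and the scene stay as the last step left them, time stands still between calls to the robot, and variables do not carry over. Pictures are saved under pics/ and viewed, about 8 in all and at most 12, crops included, and the job is handed in when it is done.

Besides the shell and the picture viewer there is one more tool, called after "Request:" as name([rows], argument=value, ...), one row to a line, values as JSON. drive_tool: Moves the arm, as the interface text tells. Its arguments: {"type":"object","properties":{"deltas":{"type":"array"},"newtons":{"type":"number"}},"required":["deltas"]}

```bash
mkdir -p pics; ls; python3 - <<'E'
from rig import r, vision
import cv2,numpy as np,pickle
s=r.read_state();print(s)
D={}
for n in("scene","top"):
    f=vision.grab_frame(n);D[n]=f
    cv2.imwrite(f"pics/{n}0.png",cv2.resize(f["color"][:,:,::-1],None,fx=1.5,fy=1.5,interpolation=cv2.INTER_CUBIC))
    R=cv2.Rodrigues(np.array(f["rvec"]))[0];print(n,f["camera_matrix"],-R.T@np.array(f["tvec"]).ravel(),R[2])
pickle.dump(D,open("f0.pkl","wb"))
E
```

```text
pics
{'clock': 0.0, 'qpos': array([-7.78248411e+01,  2.17373364e+01,  9.93969051e+01, -1.60705816e-03,
        5.89274361e+01, -1.90907741e+00]), 'joint_vel': array([ 0.03485894,  0.05061428,  0.10874856,  0.15522989,  0.03665162,
       -0.03685727]), 'tau': array([ 5.03011597e-04, -7.63730192e+01, -4.34375131e+01,  6.49842597e-02,
        4.24545351e-02, -6.88909358e-05]), 'position': array([ 0.17023332, -0.67856854,  0.21329143]), 'tool_rot': array([[ 9.69935479e-01,  2.43362082e-01, -2.50513548e-04],
       [ 2.43362211e-01, -9.69934914e-01,  1.04719721e-03],
       [ 1.18662571e-05, -1.07667926e-03, -9.99999420e-01]]), 'force': array([ 0.58694049, -0.44181832,  0.71714334]), 'wrist_torque': array([ 0.00407596, -0.0177819 ,  0.01278666]), 'opening': 1.0022839145133562}
scene [[370.28028076   0.         247.9473917 ]
 [  0.         370.28028076 193.75807657]
 [  0.           0.           1.        ]] [ 1.3855891  -0.15908739  0.85527959] [-0.74566334  0.16699257 -0.64505788]
top [[407.6938959    0.         261.27474349]
 [  0.         407.6938959  187.7975159 ]
 [  0.           0.           1.        ]] [0.52042107 0.02758757 1.4129801 ] [ 0.04662167 -0.00582683 -0.99889562]
```

View pics/scene0.png

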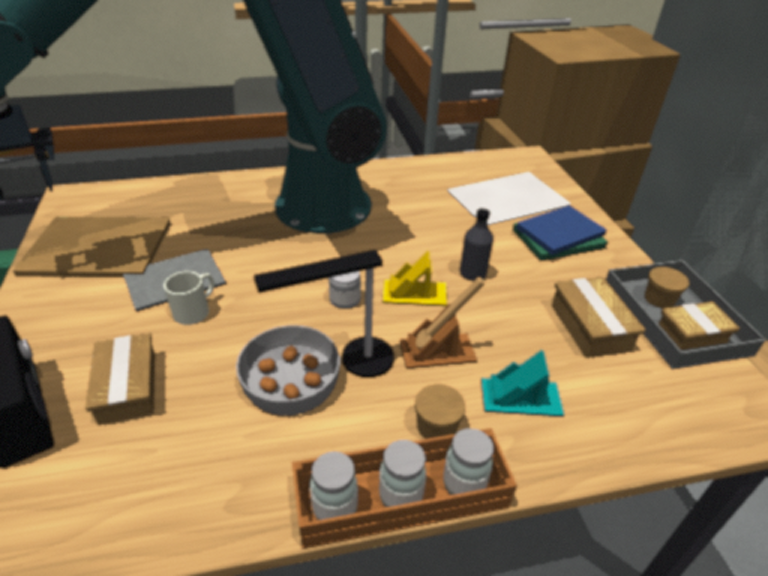

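View pics/top0.png

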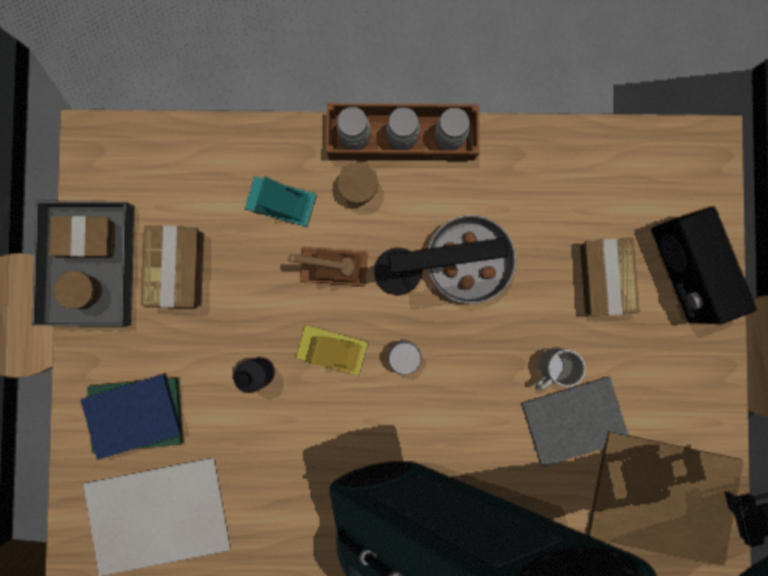

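The scene view shows the spoon in a brown rest at (440,330), the bowl at (290,368), the lamp post at (368,310) and its bar end at (258,282). In the top view the rest is at (335,266), the bowl at (470,260) and the lamp foot at (398,271). There are three rest-shaped things in the top view: brown (335,266), turquoise (281,200) and yellow (333,350). The brown one is the one meant, since it's wooden and holds the spoon. I'll confirm that in an enlarged crop.

```bash
python3 - <<'E'
import cv2,numpy as np,pickle
D=pickle.load(open("f0.pkl","rb"))
def crop(n,x,y,w,h,k):
    im=D[n]["color"][y:y+h,x:x+w,::-1]
    return cv2.resize(im,None,fx=k,fy=k,interpolation=cv2.INTER_CUBIC)
# top: x 185..350,y 135..210 -> k=4.8
a=crop("top",185,135,165,75,4.8)[:, :792]
b=crop("scene",155,160,200,60,1) 
c=crop("scene",255,175,80,75,4);d=crop("scene",150,210,90,70,4)[:, :]
H=max(c.shape[0],d.shape[0]); pad=lambda i:cv2.copyMakeBorder(i,0,H-i.shape[0],0,0,cv2.BORDER_CONSTANT)
row=np.hstack([pad(c),pad(d)]); row=cv2.copyMakeBorder(row,0,0,0,792-row.shape[1],cv2.BORDER_CONSTANT)
cv2.imwrite("pics/crop1.png",cv2.resize(np.vstack([a[:300],row[:300]]),(792,600))); print(a.shape,row.shape)
E
```

```text
(360, 792, 3) (300, 792, 3)
```

View pics/crop1.png

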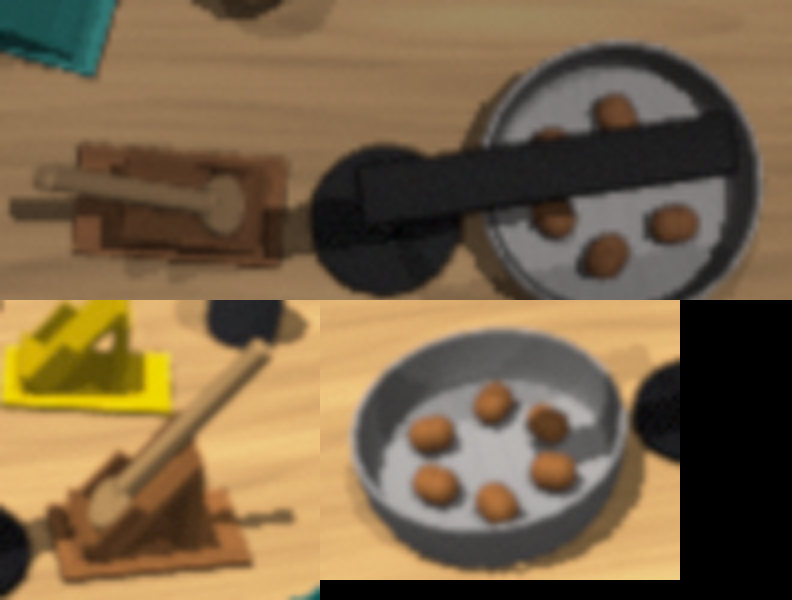

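The crop confirms it: the brown rest holds the spoon, with the handle end at (45,178) and the head at (225,205) in the top half. The turquoise and yellow ones are empty. Next I'll fit the model poses to these clicks and overlay the result.

```bash
cat > lib.py <<'E'
import cv2,numpy as np,pickle
def proj(f,P): return cv2.projectPoints(np.array(P,float).reshape(-1,3),np.array(f["rvec"],float),np.array(f["tvec"],float),np.array(f["camera_matrix"]),None)[0].reshape(-1,2)
def T(p,P):
    c,s=np.cos(p[2]),np.sin(p[2]); P=np.array(P,float).reshape(-1,3)
    return np.c_[p[0]+c*P[:,0]-s*P[:,1],p[1]+s*P[:,0]+c*P[:,1],P[:,2]]
E
python3 - <<'E'
from lib import *
from scipy.optimize import least_squares
D=pickle.load(open("f0.pkl","rb"))
top=lambda X,Y:(185+X/4.8,135+Y/4.8)
sr=lambda X,Y:(255+X/4,175+(Y-300)/4)
sb=lambda X,Y:(150+(X-320)/4,210+(Y-300)/4)
s30,c30=np.sin(.61),np.cos(.61)
hx=.05-.2*s30; hz=.026+.2*c30
# rest frame: x to -y world ; yaw ~ -pi/2
R=[("top",[-.075,.04,.01],top(78,145)),("top",[.075,.04,.01],top(287,157)),("top",[.075,-.04,.01],top(280,265)),("top",[-.075,-.04,.01],top(72,253)),
("top",[hx,0,hz],top(40,180)),("scene",[hx,0,hz],sr(262,348)),
("scene",[.075,.04,.01],sr(68,572)),("scene",[-.075,.04,.01],sr(250,558)),("scene",[-.075,-.04,.01],sr(225,490))]
B=[("top",[.165,0,.014],top(382,220)),("top",[-.04,.019,.266],top(738,175)),("top",[-.04,-.019,.266],top(742,110)),
("top",[0,0,.055],(313.8,173.3)),("scene",[-.04,0,.258],(257.5/1.5,281/1.5)),("scene",[.165,0,.014],(368/1.5,355/1.5))]
def fit(L,p0,cams):
    g=lambda p:np.concatenate([(proj(D[n],T(p,m))[0]-u) for n,m,u in L if n in cams])
    s=least_squares(g,p0,loss="soft_l1"); return s.x,g(s.x).reshape(-1,2).round(1)
for nm,L,p0 in(("rest",R,[.5,.15,-1.57]),("bowl",B,[.5,-.15,1.57])):
    for cams in(("top",),("scene","top")):
        p,e=fit(L,p0,cams);print(nm,cams,p.round(4),e.tolist())
    if nm=="rest":pr=p
    else:pb=p
pickle.dump((pr,pb),open("fit.pkl","wb"))
k=6
def draw(n,x,y,w,h,k):
    im=cv2.resize(D[n]["color"][y:y+h,x:x+w,::-1],None,fx=k,fy=k,interpolation=cv2.INTER_CUBIC)
    pl=lambda P,c:cv2.polylines(im,[np.round((proj(D[n],P)-[x,y]+.5)*k).astype(int)],False,c,1)
    a=np.linspace(0,6.2832,60)
    for rr,z in((.1,.055),(.096,.055),(.09,0)):pl(T(pb,np.c_[rr*np.cos(a),rr*np.sin(a),0*a+z]),(0,255,0))
    pl(T(pb,np.c_[.165+.055*np.cos(a),.055*np.sin(a),0*a+.014]),(0,255,0))
    for z in(.25,.266):pl(T(pb,[[.165,.019,z],[-.04,.019,z],[-.04,-.019,z],[.165,-.019,z]]),(0,255,255))
    for z in(0,.01):pl(T(pr,[[-.075,-.04,z],[.075,-.04,z],[.075,.04,z],[-.075,.04,z],[-.075,-.04,z]]),(255,255,0))
    pl(T(pr,[[.05,0,.026],[hx,0,hz]]),(255,0,255))
    return im
a=draw("top",190,140,160,66,5);b=draw("scene",155,160,180,125,4)
b=b[:270*1+230]; 
cv2.imwrite("pics/ov1.png",np.vstack([a,np.hstack([cv2.resize(b,(540,375))[:270],np.zeros((270,260,3),np.uint8)])]))
cv2.imwrite("pics/ov2.png",b)
E
```

```text
rest ('top',) [ 0.6194  0.1548 -1.617 ] [[-0.2, -0.2], [-0.3, -0.3], [-0.2, 0.3], [-0.4, 0.4], [1.9, -0.2]]
rest ('scene', 'top') [ 0.6196  0.1563 -1.6276] [[-0.5, -0.5], [-0.7, -0.1], [-0.8, 0.5], [-0.9, 0.1], [1.4, -0.5], [-1.1, -0.3], [-1.3, 1.3], [0.7, 0.0], [-0.2, -1.0]]
bowl ('top',) [ 0.6348 -0.1564  1.7193] [[0.4, -0.2], [0.4, 0.1], [-2.4, 0.3], [0.3, -0.3]]
bowl ('scene', 'top') [ 0.6345 -0.155   1.711 ] [[-0.0, -0.5], [-0.1, 0.3], [-2.8, 0.5], [-0.2, -0.2], [-1.8, 1.5], [-0.2, -0.4]]
```

View pics/ov2.png

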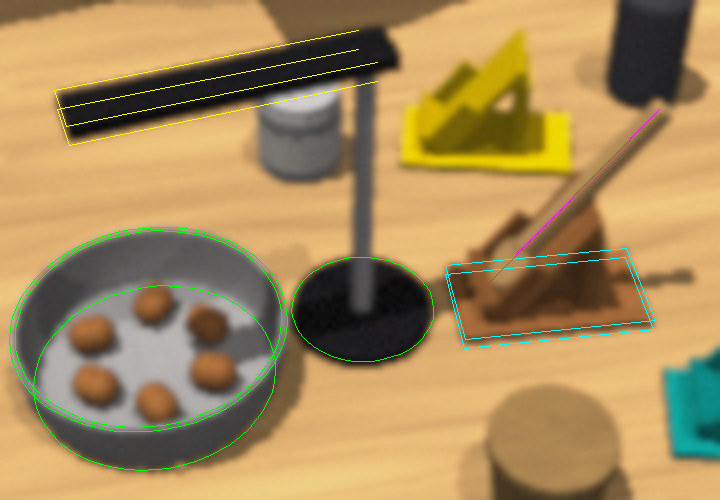

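View pics/ov1.png

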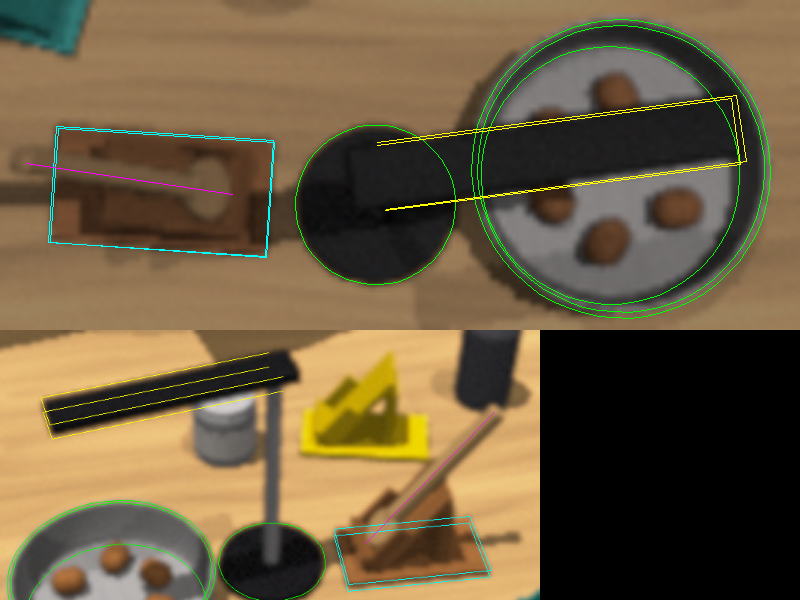

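The overlay fits both views to within 1 or 2 px: the bowl rim at (150,330) and lamp foot at (363,310) in ov2, and the rest base and spoon line in ov1. My plan is to grip with the tool vertical, pull the spoon up along its length, then lean the tool about 55° to the bowl's -x. First I'll go high above the rest.

Request:
drive_tool([
  [[0,0,0.0335],[0.3,0.4,0.6],-1],
  [[0,0,0.0335],[0.3,0.4,0.6],-1],
  [[0,0,0.0335],[0.3,0.4,0.6],-1],
  [[0,0,0.0335],[0.3,0.4,0.6],-1],
  [[0,0,0.0335],[0.3,0.4,0.6],-1],
])

```text
clock: 0.52
position: [0.2464, -0.5777, 0.3668]
tool_rot: [[0.897, 0.441, 0.001], [0.441, -0.897, -0.002], [0.0, 0.002, -1.0]]
force: [0.0, -0.1, 0.0]
opening: 0.998
```

Request:
drive_tool([
  [[0,0,0.0335],[0.3,0.616,0.03],-1],
  [[0,0,0.0335],[0.3,0.616,0.03],-1],
  [[0,0,0.0335],[0.3,0.616,0.03],-1],
  [[0,0,0.0335],[0.3,0.616,0.03],-1],
  [[0,0,0.0335],[0.3,0.616,0.03],-1],
])

```text
clock: 0.93
position: [0.3219, -0.4206, 0.3716]
tool_rot: [[0.784, 0.62, 0.001], [0.62, -0.784, 0.001], [0.001, -0.0, -1.0]]
force: [0.4, -0.5, 0.5]
opening: 1.002
```

Request:
drive_tool([
  [[0,0,0.0335],[0.3,0.616,0.03],-1],
  [[0,0,0.0335],[0.3,0.616,0.03],-1],
  [[0,0,0.0335],[0.3,0.616,0.03],-1],
  [[0,0,0.0335],[0.3,0.616,0.03],-1],
  [[0,0,0.0335],[0.3,0.616,0.03],-1],
])

```text
clock: 1.35
position: [0.3969, -0.2668, 0.3792]
tool_rot: [[0.637, 0.771, 0.001], [0.771, -0.637, 0.001], [0.001, 0.0, -1.0]]
force: [0.9, -1.5, -0.0]
opening: 1.002
```

Request:
drive_tool([
  [[0,0,0.0335],[0.3,0.616,0.03],-1],
  [[0,0,0.0335],[0.3,0.616,0.03],-1],
  [[0,0,0.0335],[0.3,0.616,0.03],-1],
  [[0,0,0.0335],[0.3,0.616,0.03],-1],
  [[0,0,0.0335],[0.3,0.616,0.03],-1],
])

```text
clock: 1.77
position: [0.472, -0.1128, 0.3866]
tool_rot: [[0.461, 0.887, 0.001], [0.887, -0.461, 0.001], [0.001, 0.0, -1.0]]
force: [0.0, -0.1, 0.6]
opening: 1.001
```

Request:
drive_tool([
  [[0,0,0.0335],[0.3,0.616,0.03],-1],
  [[0,0,0.0335],[0.3,0.616,0.03],-1],
  [[0,0,0.0335],[0.3,0.616,0.03],-1],
  [[0,0,0.0335],[0.3,0.616,0.03],-1],
  [[0,0,0.0335],[0.3,0.616,0.03],-1],
])

```text
clock: 2.18
position: [0.5472, 0.041, 0.3938]
tool_rot: [[0.267, 0.964, 0.0], [0.964, -0.267, 0.001], [0.001, -0.0, -1.0]]
force: [-0.3, -0.3, -0.3]
opening: 1.001
```

Request:
drive_tool([
  [[0,0,0.0335],[0.3,0.616,0.03],-1],
  [[0,0,0.0335],[0.3,0.616,0.03],-1],
  [[0,0,0.0335],[0.3,0.616,0.03],-1],
  [[0,0,0.0335],[0.3,0.616,0.03],-1],
  [[0,0,0.0335],[0.3,0.616,0.03],-1],
])

```text
clock: 2.6
position: [0.6222, 0.195, 0.4008]
tool_rot: [[0.06, 0.998, -0.0], [0.998, -0.06, 0.001], [0.001, -0.0, -1.0]]
force: [-0.6, 0.4, -0.2]
opening: 1.002
```

```bash
python3 - <<'E'
from lib import *
from rig import r,vision
s=r.read_state();f=vision.grab_frame("wrist")
M=np.eye(4);M[:3,:3]=s["tool_rot"];M[:3,3]=s["position"]
W=M@np.array(f["tool_from_camera"]);C=np.linalg.inv(W)
f["rvec"]=cv2.Rodrigues(C[:3,:3])[0];f["tvec"]=C[:3,3]
pickle.dump(f,open("w0.pkl","wb"));print(s["qpos"].round(1),W.round(3))
pr,pb=pickle.load(open("fit.pkl","rb"));pr=np.array([.6195,.1563,-1.622])
im=cv2.resize(f["color"][:,:,::-1],None,fx=1.5,fy=1.5,interpolation=cv2.INTER_CUBIC)
pl=lambda P,c:(lambda q:(cv2.polylines(im,[q],False,c,1),print(q.tolist())))(np.round((proj(f,P)+.5)*1.5).astype(int))
s_,c_=np.sin(.61),np.cos(.61)
pl(T(pr,[[.05,0,.026],[.05-.1*s_,0,.026+.1*c_],[.05-.2*s_,0,.026+.2*c_]]),(255,0,255))
for z in(.01,):pl(T(pr,[[-.075,-.04,z],[.075,-.04,z],[.075,.04,z],[-.075,.04,z],[-.075,-.04,z]]),(255,255,0))
cv2.imwrite("pics/w0.png",im)
E
```

```text
[15.3  8.2 96.6  0.  75.3 18.8] [[ 0.998 -0.059 -0.016  0.627]
 [-0.061 -0.96  -0.273  0.272]
 [ 0.001  0.273 -0.962  0.571]
 [ 0.     0.     0.     1.   ]]
[[389, 289], [389, 257], [388, 208]]
[[352, 177], [356, 306], [423, 305], [424, 177], [352, 177]]
```

View pics/w0.png

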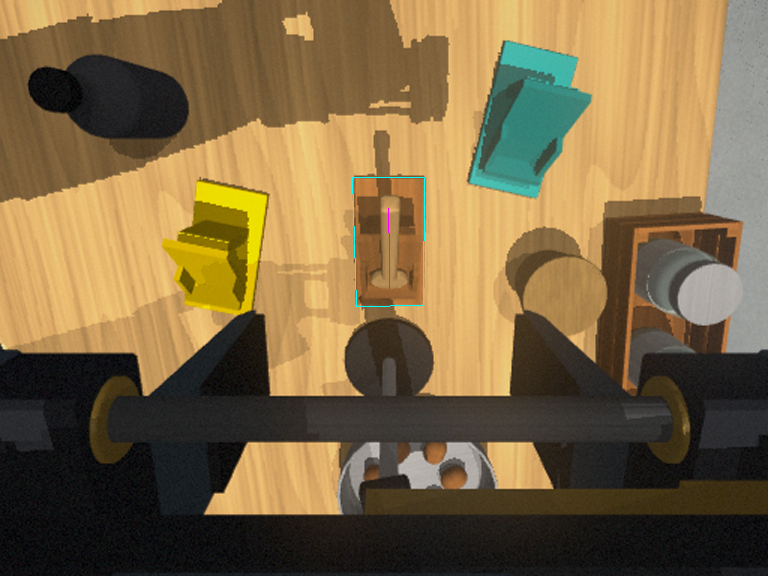

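The wrist view shows the brown rest outlined correctly at (354–424, 177–305). The spoon handle's end is centred at (391,203), about 2 mm to +x of the model line, which is inside the jaw capture. Descending and gripping.

Request:
drive_tool([
  [[0,0,0],[0.005,-0.012,-0.16],-1],
  [[0,0,0],[0.005,-0.012,-0.32],-1],
  [[0,0,0],[0.005,-0.012,-0.48],-1],
  [[0,0,0],[0.005,-0.012,-0.6],-1],
  [[0,0,0],[0.005,-0.012,-0.7],-1],
])

```text
clock: 3.07
position: [0.6202, 0.1861, 0.2235]
tool_rot: [[0.063, 0.998, -0.003], [0.998, -0.063, -0.001], [-0.001, -0.003, -1.0]]
force: [0.1, 0.0, 0.3]
opening: 0.998
```

Request:
drive_tool([
  [[0,0,0],[0,0,-0.1],-1],
  [[0,0,0],[0,0,-0.2],-1],
  [[0,0,0],[0,0,-0.3],-1],
  [[0,0,0],[0,0,-0.36],-1],
  [[0,0,0],[0,0,-0.376],-1],
])

```text
clock: 3.48
position: [0.62, 0.1865, 0.1298]
tool_rot: [[0.063, 0.998, -0.004], [0.998, -0.063, -0.001], [-0.001, -0.004, -1.0]]
force: [-0.2, 0.1, 0.4]
opening: 0.999
```

Request:
drive_tool([
  [[0,0,0],[0,0,0],0.3],
  [[0,0,0],[0,0,0],0.5],
  [[0,0,0],[0,0,0],0.8],
  [[0,0,0],[0,0,0],1],
  [[0,0,0],[0,0,0],1],
], newtons=45)

```text
clock: 3.9
position: [0.6221, 0.1882, 0.1335]
tool_rot: [[0.062, 0.998, 0.001], [0.998, -0.062, 0.0], [0.0, 0.001, -1.0]]
force: [0.2, -0.8, -0.5]
opening: 0.668
```

Request:
drive_tool([
  [[0,0,0],[0,0,0],1],
  [[0,0,0],[0,0,0],1],
  [[0,0,0],[0,0,0],1],
  [[0,0,0],[0,0,0],1],
  [[0,0,0],[0,0,0],1],
])

```text
clock: 4.32
position: [0.6216, 0.188, 0.1324]
tool_rot: [[0.062, 0.998, -0.0], [0.998, -0.062, -0.0], [-0.0, -0.0, -1.0]]
force: [-0.7, 0.9, -0.6]
opening: 0.296
```

Request:
drive_tool([
  [[0,0,0],[0.004,0.016,0],0.4],
  [[0,0,0],[0.004,0.016,0],0.4],
  [[0,0,0],[0.004,0.016,0],1],
  [[0,0,0],[0.004,0.016,0],1],
  [[0,0,0],[0.004,0.016,0],1],
])

```text
clock: 4.73
position: [0.6225, 0.1921, 0.1324]
tool_rot: [[0.062, 0.998, -0.0], [0.998, -0.062, 0.0], [0.0, -0.0, -1.0]]
force: [-0.3, 1.3, 0.7]
opening: 0.174
```

Request:
drive_tool([
  [[0,0,0],[0,0,0],1],
  [[0,0,0],[0,0,0],1],
  [[0,0,0],[0,0,0],1],
  [[0,0,0],[0,0,0],1],
  [[0,0,0],[0,0,0],1],
])

```text
clock: 5.15
position: [0.6225, 0.192, 0.1324]
tool_rot: [[0.062, 0.998, -0.0], [0.998, -0.062, 0.0], [0.0, -0.0, -1.0]]
force: [-1.0, 1.3, -0.3]
opening: 0.17
```

Gripped: the opening is 15.5 mm, about the handle's width. Drawing the spoon out along its length, then raising it.

Request:
drive_tool([
  [[0,0,0],[0.001,0.025,0.036],1],
  [[0,0,0],[0.004,0.075,0.107],1],
  [[0,0,0],[0.007,0.135,0.193],1],
  [[0,0,0],[0.01,0.195,0.279],1],
  [[0,0,0],[0.013,0.255,0.365],1],
])

```text
clock: 5.57
position: [0.6258, 0.2567, 0.2254]
tool_rot: [[0.062, 0.998, 0.0], [0.998, -0.062, -0.0], [-0.0, 0.0, -1.0]]
force: [0.3, -0.9, -1.0]
opening: 0.175
```

Request:
drive_tool([
  [[0,0,0],[0,0.03,0.13],1],
  [[0,0,0],[0,0.03,0.28],1],
  [[0,0,0],[0,0.03,0.43],1],
  [[0,0,0],[0,0.03,0.58],1],
  [[0,0,0],[0,0.03,0.7],1],
])

```text
clock: 5.98
position: [0.6258, 0.2637, 0.4028]
tool_rot: [[0.062, 0.998, 0.002], [0.998, -0.062, 0.001], [0.001, 0.002, -1.0]]
force: [-0.4, 1.2, -0.2]
opening: 0.172
```

```bash
cat > plan.py <<'E'
from lib import *
from scipy.spatial.transform import Rotation as Ro
pr=np.array([.6195,.1563,-1.622]);pb=np.array([.6345,-.155,1.711])
from rig import r
G=np.array([.6225,.192,.1324]);Rg=np.array([[.062,.998,0],[.998,-.062,0],[0,0,-1.]])
tip=T(pr,[[.05,0,.026]])[0]; tl=Rg.T@(tip-G)
h=pb[2]; yax=np.array([np.cos(h-np.pi/2),np.sin(h-np.pi/2),0])
def rot(lean): # lean of spoon handle toward bowl -x, deg
    return Ro.from_rotvec(yax*(np.radians(lean)+.61))*Ro.from_rotvec([0,0,h-np.pi-pr[2]])
def tcp(b,lean): # tip in bowl coords -> TCP
    R=rot(lean).as_matrix()@Rg
    return T(pb,[b])[0]-R@tl, R
def bowl(st): # tip in bowl frame from state
    p=st["position"]+st["tool_rot"]@tl; d=p-[pb[0],pb[1],0]
    return np.array([d[0]*np.cos(h)+d[1]*np.sin(h),-d[0]*np.sin(h)+d[1]*np.cos(h),d[2]])
E
python3 - <<'E'
from plan import *
s=r.read_state();print(s["position"],s["qpos"].round(1),"tl",tl)
print("tipbowl",bowl(s))
for L in(20,):
  for b in([-.02-.36*.25,0,.02+.25],[-.02,0,.02],[.035,0,.018],[-.035,0,.018]):
    P,R=tcp(b,L);print(b,P.round(4),(Ro.from_matrix(R@s["tool_rot"].T).as_rotvec()/2/np.pi).round(4),((P-s["position"])/.25).round(3), "toolback",-R[:,2].round(2))
E
```

```text
[0.62577638 0.26372698 0.4027613 ] [20.9 10.7 93.4 -0.  75.7 24.4] tl [-0.08580786 -0.00023861  0.1064    ]
tipbowl [ 0.33186793 -0.03268891  0.29628258]
[-0.11, 0, 0.27] [ 0.6563 -0.3012  0.4013] [0.1526 0.0072 0.0282] [ 0.122 -2.26  -0.006] toolback [ 0.11 -0.81  0.57]
[-0.02, 0, 0.02] [ 0.6437 -0.2121  0.1513] [0.1526 0.0072 0.0282] [ 0.072 -1.903 -1.006] toolback [ 0.11 -0.81  0.57]
[0.035, 0, 0.018] [ 0.6361 -0.1576  0.1493] [0.1526 0.0072 0.0282] [ 0.041 -1.685 -1.014] toolback [ 0.11 -0.81  0.57]
[-0.035, 0, 0.018] [ 0.6458 -0.227   0.1493] [0.1526 0.0072 0.0282] [ 0.08  -1.963 -1.014] toolback [ 0.11 -0.81  0.57]
```

Request:
drive_tool([
  [[0,0,0],[0.005,-0.05,0.1],1],
  [[0,0,0],[0.01,-0.15,0.2],1],
  [[0,0,0],[0.015,-0.27,0.27],1],
  [[0,0,0],[0.02,-0.4,0.27],1],
  [[0,0,0],[0.03,-0.5,0.27],1],
])

```text
clock: 6.4
position: [0.6332, 0.1368, 0.4686]
tool_rot: [[0.062, 0.998, 0.003], [0.998, -0.062, 0.0], [0.0, 0.003, -1.0]]
force: [-0.2, -0.8, -1.5]
opening: 0.168
```

Request:
drive_tool([
  [[0.0153,0.0007,0.0028],[0.006,-0.14,0],1],
  [[0.0305,0.0014,0.0056],[0.012,-0.28,0],1],
  [[0.0458,0.0022,0.0085],[0.018,-0.42,0],1],
  [[0.061,0.0029,0.0113],[0.024,-0.56,0],1],
  [[0.0763,0.0036,0.0141],[0.03,-0.7,0],1],
])

```text
clock: 6.82
position: [0.6405, -0.0382, 0.468]
tool_rot: [[-0.02, 0.999, -0.04], [0.885, 0.037, 0.463], [0.464, -0.026, -0.885]]
force: [0.6, -0.1, -1.3]
opening: 0.175
```

Request:
drive_tool([
  [[0.0153,0.0007,0.0028],[0.006,-0.14,0],1],
  [[0.0305,0.0014,0.0056],[0.012,-0.28,0],1],
  [[0.0458,0.0022,0.0085],[0.018,-0.42,0],1],
  [[0.061,0.0029,0.0113],[0.024,-0.56,0],1],
  [[0.0763,0.0036,0.0141],[0.03,-0.7,0],1],
])

```text
clock: 7.23
position: [0.648, -0.2138, 0.4673]
tool_rot: [[-0.071, 0.991, -0.117], [0.568, 0.136, 0.812], [0.82, -0.009, -0.572]]
force: [0.9, 1.5, -0.6]
opening: 0.174
```

```bash
python3 - <<'E'
from plan import *
s=r.read_state();print(s["qpos"].round(1),"tipbowl",bowl(s),s["force"])
b=[-.11,0,.27]
P,R=tcp(b,20);print((Ro.from_matrix(R@s["tool_rot"].T).as_rotvec()/2/np.pi).round(4),((P-s["position"])/.25).round(3))
E
```

```text
[-34.1  24.9  80.1  41.1 112.6 -38.7] tipbowl [-0.02184806 -0.00390809  0.33611139] [ 0.91594705  1.45510646 -0.58749931]
[-0.0005 -0.     -0.0004] [ 0.033 -0.35  -0.264]
```

Request:
drive_tool([
  [[0,0,0],[0.01,-0.1,0],1],
  [[0,0,0],[0.02,-0.22,0],1],
  [[0,0,0],[0.033,-0.35,-0.05],1],
  [[0,0,0],[0.033,-0.35,-0.16],1],
  [[0,0,0],[0.033,-0.35,-0.264],1],
])

```text
clock: 7.65
position: [0.6567, -0.301, 0.3998]
tool_rot: [[-0.069, 0.991, -0.115], [0.572, 0.134, 0.809], [0.817, -0.01, -0.576]]
force: [0.7, 0.7, -1.9]
opening: 0.172
```

```bash
python3 - <<'E'
from plan import *
from rig import vision
s=r.read_state();print(s["position"],"tipbowl",bowl(s))
tw=s["position"]+s["tool_rot"]@tl; zs=(rot(20).apply([.0293,.572,.819]))
out=[]
for n,(x,y,w,h_),k in(("scene",(130,115,130,150),3.9),("top",(235,120,130,130),3)):
    f=vision.grab_frame(n)
    im=cv2.resize(f["color"][y:y+h_,x:x+w,::-1],None,fx=k,fy=k,interpolation=cv2.INTER_CUBIC)
    q=np.round((proj(f,[tw,tw+.2*zs])-[x,y]+.5)*k).astype(int);print(q.tolist())
    cv2.polylines(im,[q],False,(255,0,255),1);
    for b in([0,0,.006],[.05,0,.006],[0,.05,.006]):
        cv2.circle(im,tuple(np.round((proj(f,T(pb,[b]))[0]-[x,y]+.5)*k).astype(int).tolist()),3,(0,255,0),1)
    out.append(cv2.copyMakeBorder(im,0,590-im.shape[0],0,0,cv2.BORDER_CONSTANT) if im.shape[0]<590 else im[:590])
o=np.hstack(out)[:,:];print(o.shape);cv2.imwrite("pics/s1.png",cv2.resize(o,(min(800,o.shape[1]),590)))
E
```

```text
[ 0.65673183 -0.30098005  0.39983212] tipbowl [-0.11011824 -0.00027921  0.26840434]
[[44, 300], [-146, 56]]
[[384, 126], [530, 89]]
(590, 897, 3)
```

View pics/s1.png

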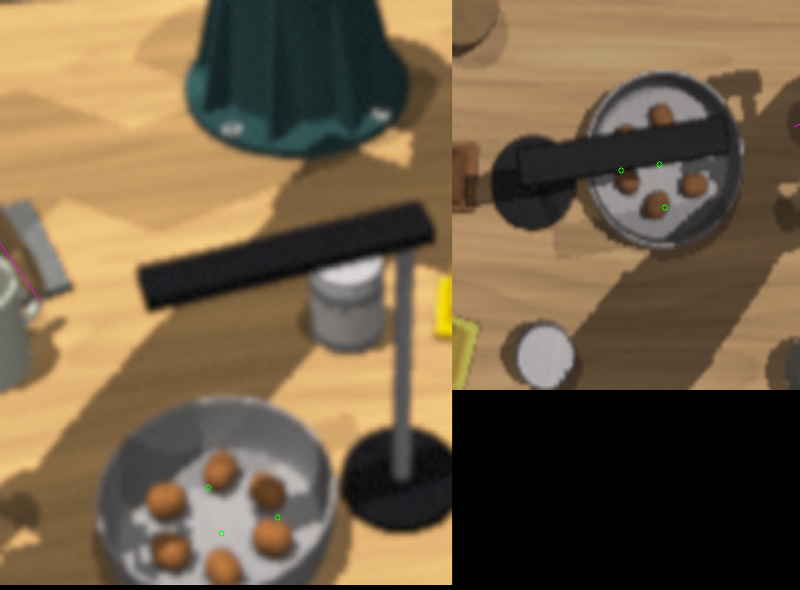

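The spoon isn't under the predicted line at (39,300), so I'm looking wider.

```bash
python3 - <<'E'
from plan import *
from rig import vision
s=r.read_state()
tw=s["position"]+s["tool_rot"]@tl; zs=(rot(20).apply([.0293,.572,.819]))
out=[]
for n,(x,y,w,h_),k in(("scene",(30,30,200,150),2),("top",(250,90,200,150),2)):
    f=vision.grab_frame(n)
    print(n,proj(f,[tw,tw+.15*zs,s["position"]]).round(0).tolist())
    out.append(cv2.resize(f["color"][y:y+h_,x:x+w,::-1],None,fx=k,fy=k,interpolation=cv2.INTER_CUBIC))
f=vision.grab_frame("wrist");out.append(cv2.resize(f["color"][:,:,::-1],(400,300)))
f=vision.grab_frame("scene");out.append(cv2.resize(f["color"][:,:,::-1],(400,300)))
cv2.imwrite("pics/s2.png",np.vstack([np.hstack(out[:2]),np.hstack(out[2:])]))
E
```

```text
scene [[142.0, 192.0], [108.0, 147.0], [115.0, 150.0]]
top [[361.0, 162.0], [396.0, 154.0], [389.0, 154.0]]
```

View pics/s2.png

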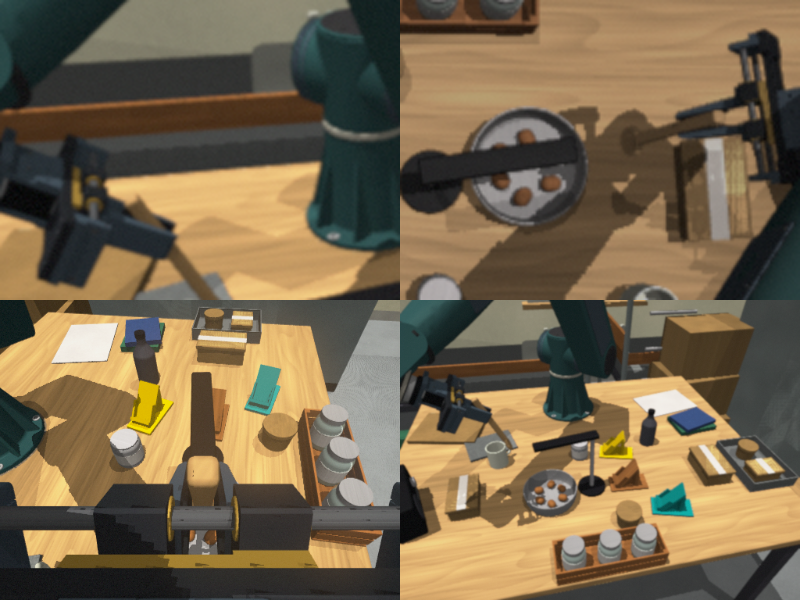

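The spoon is held. In the top crop its head is at (632,138), within about 6 mm of the prediction and slightly to +x. The bar is clear of the gripper. Inserting along the spoon's axis into the free middle of the bowl.

Request:
drive_tool([
  [[0,0,0],[-0.006,0.04,-0.11],1],
  [[0,0,0],[-0.012,0.08,-0.22],1],
  [[0,0,0],[-0.018,0.12,-0.33],1],
  [[0,0,0],[-0.024,0.16,-0.44],1],
  [[0,0,0],[-0.03,0.2,-0.55],1],
])

```text
clock: 8.37
position: [0.6497, -0.2488, 0.2638]
tool_rot: [[-0.071, 0.991, -0.116], [0.572, 0.136, 0.809], [0.817, -0.008, -0.577]]
force: [0.3, -0.3, -1.2]
opening: 0.174
```

Request:
drive_tool([
  [[0,0,0],[-0.01,0.045,-0.12],1],
  [[0,0,0],[-0.02,0.085,-0.23],1],
  [[0,0,0],[-0.025,0.115,-0.32],1],
  [[0,0,0],[-0.03,0.14,-0.39],1],
  [[0,0,0],[-0.035,0.16,-0.44],1],
])

```text
clock: 8.78
position: [0.6407, -0.2087, 0.1525]
tool_rot: [[-0.07, 0.991, -0.117], [0.571, 0.136, 0.81], [0.818, -0.01, -0.575]]
force: [0.6, -0.1, 0.2]
opening: 0.173
```

```bash
python3 - <<'E'
from plan import *
from rig import vision
s=r.read_state();print(s["position"],s["qpos"].round(1),"tipbowl",bowl(s),s["force"])
tw=s["position"]+s["tool_rot"]@tl
out=[]
for n,(x,y,w,h_),k in(("scene",(130,115,130,160),3),("top",(255,130,130,100),3)):
    f=vision.grab_frame(n)
    im=cv2.resize(f["color"][y:y+h_,x:x+w,::-1],None,fx=k,fy=k,interpolation=cv2.INTER_CUBIC)
    cv2.circle(im,tuple(np.round((proj(f,tw)[0]-[x,y]+.5)*k).astype(int).tolist()),3,(255,0,255),1)
    out.append(cv2.copyMakeBorder(im,0,480-im.shape[0],0,0,cv2.BORDER_CONSTANT))
cv2.imwrite("pics/s3.png",np.hstack(out))
E
```

```text
[ 0.64071416 -0.20871722  0.15246792] [-34.1  41.4  89.2  37.3  92.5 -55.1] tipbowl [-0.01637263  0.0027677   0.02108382] [ 0.62167351 -0.06884288  0.22818909]
```

View pics/s3.png

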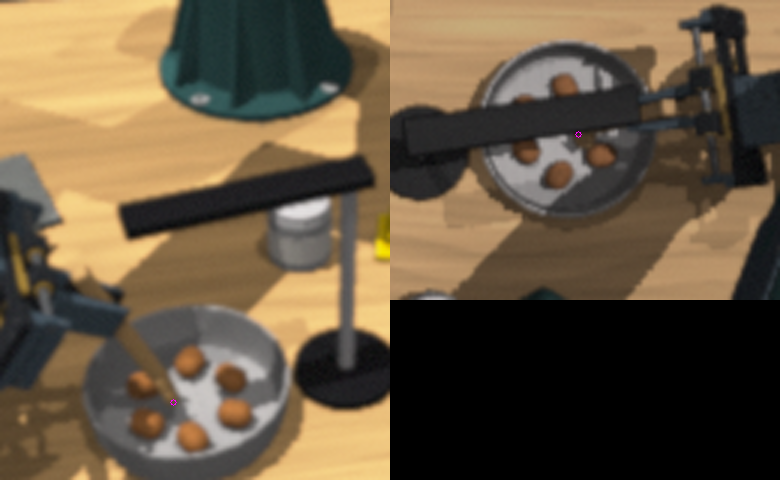

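The scene crop shows the tip at (173,403), exactly where predicted, in the free middle. Working out the stirring numbers.

```bash
python3 - <<'E'
from plan import *
s=r.read_state();b=bowl(s)
c,sn=np.cos(h),np.sin(h)
W=[]
for i in range(1,6): # to (.025,0,.018)
    k=i/5;W.append(b+k*(np.array([.027,0.001,.018])-b))
for i in range(1,81):
    a=np.radians(9*i);R=.027+.008*min(1,i/12);W.append([R*np.cos(a),R*np.sin(a),.018])
W=np.array(W);base=b.copy()
for j in range(0,85,5):
    d=W[j:j+5]-base
    w=np.c_[c*d[:,0]-sn*d[:,1],sn*d[:,0]+c*d[:,1],d[:,2]]/.25
    w=w.round(3);print("["+", ".join(f"[[0,0,0],[{x:g},{y:g},{z:g}],1]" for x,y,z in w)+"]")
    v=w[-1]*.25; base=base+np.array([c*v[0]+sn*v[1],-sn*v[0]+c*v[1],v[2]])
E
```

```text
[[[0,0,0],[-0.003,0.034,-0.002],1], [[0,0,0],[-0.005,0.068,-0.004],1], [[0,0,0],[-0.008,0.103,-0.006],1], [[0,0,0],[-0.011,0.137,-0.008],1], [[0,0,0],[-0.014,0.171,-0.01],1]]
[[[0,0,0],[-0.013,-0,-0],1], [[0,0,0],[-0.03,-0.004,-0],1], [[0,0,0],[-0.047,-0.011,-0],1], [[0,0,0],[-0.063,-0.021,-0],1], [[0,0,0],[-0.078,-0.033,-0],1]]
[[[0,0,0],[-0.012,-0.015,-0],1], [[0,0,0],[-0.022,-0.032,-0],1], [[0,0,0],[-0.03,-0.051,-0],1], [[0,0,0],[-0.035,-0.071,-0],1], [[0,0,0],[-0.036,-0.092,-0],1]]
[[[0,0,0],[0.002,-0.022,-0],1], [[0,0,0],[0.008,-0.043,-0],1], [[0,0,0],[0.019,-0.062,-0],1], [[0,0,0],[0.033,-0.079,-0],1], [[0,0,0],[0.049,-0.093,-0],1]]
[[[0,0,0],[0.019,-0.012,-0],1], [[0,0,0],[0.039,-0.021,-0],1], [[0,0,0],[0.06,-0.026,-0],1], [[0,0,0],[0.082,-0.028,-0],1], [[0,0,0],[0.104,-0.027,-0],1]]
[[[0,0,0],[0.021,0.005,-0],1], [[0,0,0],[0.042,0.013,-0],1], [[0,0,0],[0.061,0.024,-0],1], [[0,0,0],[0.078,0.038,-0],1], [[0,0,0],[0.092,0.055,-0],1]]
[[[0,0,0],[0.012,0.018,-0],1], [[0,0,0],[0.021,0.038,-0],1], [[0,0,0],[0.026,0.059,-0],1], [[0,0,0],[0.028,0.081,-0],1], [[0,0,0],[0.027,0.103,-0],
[... 857 characters left out ...]
,0,0],[0.06,-0.026,-0],1], [[0,0,0],[0.082,-0.028,-0],1], [[0,0,0],[0.104,-0.027,-0],1]]
[[[0,0,0],[0.021,0.005,-0],1], [[0,0,0],[0.042,0.013,-0],1], [[0,0,0],[0.061,0.024,-0],1], [[0,0,0],[0.078,0.038,-0],1], [[0,0,0],[0.092,0.055,-0],1]]
[[[0,0,0],[0.012,0.018,-0],1], [[0,0,0],[0.021,0.038,-0],1], [[0,0,0],[0.026,0.059,-0],1], [[0,0,0],[0.028,0.081,-0],1], [[0,0,0],[0.027,0.103,-0],1]]
[[[0,0,0],[-0.005,0.022,-0],1], [[0,0,0],[-0.013,0.042,-0],1], [[0,0,0],[-0.024,0.061,-0],1], [[0,0,0],[-0.038,0.078,-0],1], [[0,0,0],[-0.054,0.093,-0],1]]
[[[0,0,0],[-0.019,0.011,-0],1], [[0,0,0],[-0.039,0.02,-0],1], [[0,0,0],[-0.06,0.026,-0],1], [[0,0,0],[-0.082,0.028,-0],1], [[0,0,0],[-0.104,0.026,-0],1]]
```

Starting the first turn: out to the lamp-post side, then half a turn, with a check of force and pose.

Request:
drive_tool([
  [[0,0,0],[-0.003,0.034,-0.002],1],
  [[0,0,0],[-0.005,0.068,-0.004],1],
  [[0,0,0],[-0.008,0.103,-0.006],1],
  [[0,0,0],[-0.011,0.137,-0.008],1],
  [[0,0,0],[-0.014,0.171,-0.01],1],
])

```text
clock: 9.3
position: [0.6369, -0.1655, 0.1508]
tool_rot: [[-0.07, 0.991, -0.117], [0.571, 0.135, 0.81], [0.818, -0.01, -0.575]]
force: [-0.2, -0.8, -0.7]
opening: 0.171
```

Request:
drive_tool([
  [[0,0,0],[-0.013,0,0],1],
  [[0,0,0],[-0.03,-0.004,0],1],
  [[0,0,0],[-0.047,-0.011,0],1],
  [[0,0,0],[-0.063,-0.021,0],1],
  [[0,0,0],[-0.078,-0.033,0],1],
])

```text
clock: 9.72
position: [0.6167, -0.1753, 0.1501]
tool_rot: [[-0.069, 0.991, -0.117], [0.571, 0.135, 0.81], [0.818, -0.011, -0.575]]
force: [-0.0, 0.9, -0.4]
opening: 0.172
```

Request:
drive_tool([
  [[0,0,0],[-0.012,-0.015,0],1],
  [[0,0,0],[-0.022,-0.032,0],1],
  [[0,0,0],[-0.03,-0.051,0],1],
  [[0,0,0],[-0.035,-0.071,0],1],
  [[0,0,0],[-0.036,-0.092,0],1],
])

```text
clock: 10.13
position: [0.6088, -0.1982, 0.1516]
tool_rot: [[-0.07, 0.991, -0.115], [0.569, 0.134, 0.811], [0.819, -0.009, -0.573]]
force: [2.4, 0.5, 8.2]
opening: 0.173
```

Request:
drive_tool([
  [[0,0,0],[0.002,-0.022,0],1],
  [[0,0,0],[0.008,-0.043,0],1],
  [[0,0,0],[0.019,-0.062,0],1],
  [[0,0,0],[0.033,-0.079,0],1],
  [[0,0,0],[0.049,-0.093,0],1],
])

```text
clock: 10.55
position: [0.6208, -0.2216, 0.1499]
tool_rot: [[-0.069, 0.991, -0.117], [0.571, 0.135, 0.81], [0.818, -0.011, -0.575]]
force: [-0.1, 1.1, -0.5]
opening: 0.171
```

Request:
drive_tool([
  [[0,0,0],[0.019,-0.012,0],1],
  [[0,0,0],[0.039,-0.021,0],1],
  [[0,0,0],[0.06,-0.026,0],1],
  [[0,0,0],[0.082,-0.028,0],1],
  [[0,0,0],[0.104,-0.027,0],1],
])

```text
clock: 10.97
position: [0.6472, -0.2277, 0.1501]
tool_rot: [[-0.069, 0.991, -0.117], [0.571, 0.135, 0.81], [0.818, -0.011, -0.575]]
force: [-0.1, 0.9, 0.0]
opening: 0.17
```

```bash
python3 - <<'E'
from plan import *
from rig import vision
s=r.read_state();print("tipbowl",bowl(s),s["force"],s["wrist_torque"])
tw=s["position"]+s["tool_rot"]@tl
out=[]
for n,(x,y,w,h_),k in(("scene",(130,115,130,160),3),("top",(255,130,130,100),3)):
    f=vision.grab_frame(n)
    im=cv2.resize(f["color"][y:y+h_,x:x+w,::-1],None,fx=k,fy=k,interpolation=cv2.INTER_CUBIC)
    cv2.circle(im,tuple(np.round((proj(f,tw)[0]-[x,y]+.5)*k).astype(int).tolist()),3,(255,0,255),1)
    out.append(cv2.copyMakeBorder(im,0,480-im.shape[0],0,0,cv2.BORDER_CONSTANT))
cv2.imwrite("pics/s4.png",np.hstack(out))
E
```

```text
tipbowl [-0.03601591 -0.00090714  0.01873541] [-0.12839352  0.88608479  0.02494583] [-0.37405017 -0.11518632  0.07771025]
```

View pics/s4.png

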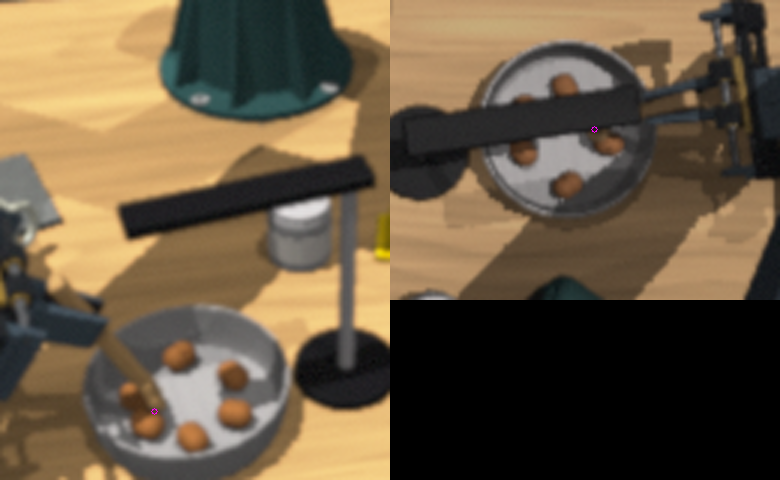

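The tip is tracking well at scene (155,411), and the nuts are being pushed aside. Continuing with the second half of turn 1.

Request:
drive_tool([
  [[0,0,0],[0.021,0.005,0],1],
  [[0,0,0],[0.042,0.013,0],1],
  [[0,0,0],[0.061,0.024,0],1],
  [[0,0,0],[0.078,0.038,0],1],
  [[0,0,0],[0.092,0.055,0],1],
])

```text
clock: 11.48
position: [0.6701, -0.2136, 0.1502]
tool_rot: [[-0.069, 0.991, -0.117], [0.571, 0.135, 0.81], [0.818, -0.011, -0.575]]
force: [-0.4, 0.2, 0.4]
opening: 0.172
```

Request:
drive_tool([
  [[0,0,0],[0.012,0.018,0],1],
  [[0,0,0],[0.021,0.038,0],1],
  [[0,0,0],[0.026,0.059,0],1],
  [[0,0,0],[0.028,0.081,0],1],
  [[0,0,0],[0.027,0.103,0],1],
])

```text
clock: 11.9
position: [0.6763, -0.1877, 0.1505]
tool_rot: [[-0.069, 0.991, -0.117], [0.571, 0.135, 0.81], [0.818, -0.011, -0.575]]
force: [-0.6, -0.8, 2.1]
opening: 0.176
```

Request:
drive_tool([
  [[0,0,0],[-0.005,0.022,0],1],
  [[0,0,0],[-0.013,0.042,0],1],
  [[0,0,0],[-0.024,0.061,0],1],
  [[0,0,0],[-0.038,0.078,0],1],
  [[0,0,0],[-0.054,0.093,0],1],
])

```text
clock: 12.32
position: [0.6627, -0.1647, 0.1506]
tool_rot: [[-0.069, 0.991, -0.116], [0.571, 0.135, 0.81], [0.818, -0.01, -0.575]]
force: [0.2, -3.3, 6.4]
opening: 0.172
```

Request:
drive_tool([
  [[0,0,0],[-0.019,0.011,0],1],
  [[0,0,0],[-0.039,0.02,0],1],
  [[0,0,0],[-0.06,0.026,0],1],
  [[0,0,0],[-0.082,0.028,0],1],
  [[0,0,0],[-0.104,0.026,0],1],
])

```text
clock: 12.73
position: [0.6367, -0.1581, 0.1506]
tool_rot: [[-0.069, 0.991, -0.116], [0.57, 0.134, 0.811], [0.819, -0.01, -0.574]]
force: [6.2, -0.5, 10.3]
opening: 0.175
```

```bash
python3 - <<'E'
from plan import *
from rig import vision
s=r.read_state();print("tipbowl",bowl(s),s["force"],s["wrist_torque"])
D=pickle.load(open("f0.pkl","rb"));x,y,w,h_=145,205,95,75
out=[]
for f in(D["scene"],vision.grab_frame("scene")):
    im=cv2.resize(f["color"][y:y+h_,x:x+w,::-1],None,fx=4,fy=4,interpolation=cv2.INTER_CUBIC);out.append(im)
    tw=s["position"]+s["tool_rot"]@tl
    cv2.circle(im,tuple(np.round((proj(f,tw)[0]-[x,y]+.5)*4).astype(int).tolist()),3,(255,0,255),1)
cv2.imwrite("pics/s5.png",np.hstack(out))
c,sn=np.cos(h),np.sin(h);base=bowl(s)
W=[]
for i in range(1,81): 
    a=np.radians(9*i);R=.035+.007*min(1,i/8);W.append([R*np.cos(a),R*np.sin(a),.018])
W=np.array(W[:45])
for j in range(0,40,5):
    d=W[j:j+5]-base
    w=(np.c_[c*d[:,0]-sn*d[:,1],sn*d[:,0]+c*d[:,1],d[:,2]*0]/.25).round(3)
    print("["+", ".join(f"[[0,0,0],[{x:g},{y:g},0],1]" for x,y,z in w)+"]")
    v=w[-1]*.25; base=base+np.array([c*v[0]+sn*v[1],-sn*v[0]+c*v[1],v[2]])
E
```

```text
tipbowl [ 0.0344795  -0.00047851  0.01929669] [ 6.23027834 -0.47755533 10.25064652] [ 1.83579799 -1.24868222 -1.40351016]
[[[0,0,0],[-0.025,0,0],1], [[0,0,0],[-0.047,-0.005,0],1], [[0,0,0],[-0.069,-0.014,0],1], [[0,0,0],[-0.09,-0.026,0],1], [[0,0,0],[-0.108,-0.042,0],1]]
[[[0,0,0],[-0.017,-0.019,0],1], [[0,0,0],[-0.03,-0.041,0],1], [[0,0,0],[-0.04,-0.066,0],1], [[0,0,0],[-0.043,-0.092,0],1], [[0,0,0],[-0.041,-0.118,0],1]]
[[[0,0,0],[0.006,-0.026,0],1], [[0,0,0],[0.015,-0.051,0],1], [[0,0,0],[0.029,-0.073,0],1], [[0,0,0],[0.046,-0.094,0],1], [[0,0,0],[0.065,-0.111,0],1]]
[[[0,0,0],[0.023,-0.014,0],1], [[0,0,0],[0.047,-0.025,0],1], [[0,0,0],[0.072,-0.031,0],1], [[0,0,0],[0.099,-0.034,0],1], [[0,0,0],[0.125,-0.032,0],1]]
[[[0,0,0],[0.026,0.006,0],1], [[0,0,0],[0.05,0.015,0],1], [[0,0,0],[0.073,0.029,0],1], [[0,0,0],[0.093,0.045,0],1], [[0,0,0],[0.111,0.065,0],1]]
[[[0,0,0],[0.014,0.022,0],1], [[0,0,0],[0.024,0.047,0],1], [[0,0,0],[0.031,0.072,0],1], [[0,0,0],[0.033,0.098,0],1], [[0,0,0],[0.032,0.125,0],1]]
[[[0,0,0],[-0.006,0.025,0],1], [[0,0,0],[-0.016,0.05,0],1], [[0,0,0],[-0.029,0.073,0],1], [[0,0,0],[-0.046,0.093,0],1], [[0,0,0],[-0.066,0.11,0],1]]
[[[0,0,0],[-0.022,0.015,0],1], [[0,0,0],[-0.046,0.025,0],1], [[0,0,0],[-0.072,0.032,0],1], [[0,0,0],[-0.098,0.034,0],1], [[0,0,0],[-0.124,0.033,0],1]]
```

View pics/s5.png

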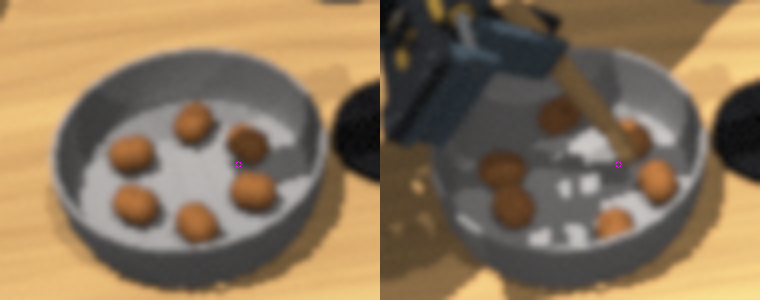

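Turn 1 is done. All six nuts are in the bowl, and pairs 1 and 3 have clearly moved. In the right half, the nuts at (632,138) and (513,207), which are opposite each other, have barely moved. For turn 2 I'll go slightly wider along the lamp axis.

```bash
python3 - <<'E'
from plan import *
s=r.read_state()
c,sn=np.cos(h),np.sin(h);base=bowl(s)
W=[]
for i in range(1,46): 
    a=np.radians(9*i);k=min(1,i/8);W.append([(.035+.007*k)*np.cos(a),(.035-.001*k)*np.sin(a),.018])
W=np.array(W)
for j in range(0,40,5):
    d=W[j:j+5]-base
    w=(np.c_[c*d[:,0]-sn*d[:,1],sn*d[:,0]+c*d[:,1],d[:,2]*0]/.25).round(3)
    print(w[:,:2].tolist())
    v=w[-1]*.25; base=base+np.array([c*v[0]+sn*v[1],-sn*v[0]+c*v[1],v[2]])
E
```

```text
[[-0.023, 0.001], [-0.044, -0.004], [-0.063, -0.012], [-0.079, -0.024], [-0.094, -0.039]]
[[-0.011, -0.019], [-0.019, -0.04], [-0.023, -0.064], [-0.024, -0.09], [-0.022, -0.116]]
[[0.005, -0.026], [0.014, -0.05], [0.025, -0.073], [0.039, -0.094], [0.056, -0.112]]
[[0.018, -0.015], [0.038, -0.026], [0.059, -0.033], [0.08, -0.036], [0.102, -0.035]]
[[0.021, 0.005], [0.04, 0.014], [0.058, 0.026], [0.074, 0.043], [0.088, 0.062]]
[[0.011, 0.022], [0.019, 0.045], [0.024, 0.071], [0.025, 0.097], [0.023, 0.123]]
[[-0.005, 0.026], [-0.014, 0.05], [-0.025, 0.073], [-0.04, 0.094], [-0.056, 0.112]]
[[-0.019, 0.015], [-0.038, 0.026], [-0.059, 0.033], [-0.081, 0.036], [-0.102, 0.035]]
```

Request:
drive_tool([
  [[0,0,0],[-0.023,0.001,0],1],
  [[0,0,0],[-0.044,-0.004,0],1],
  [[0,0,0],[-0.063,-0.012,0],1],
  [[0,0,0],[-0.079,-0.024,0],1],
  [[0,0,0],[-0.094,-0.039,0],1],
])

```text
clock: 13.2
position: [0.6135, -0.1684, 0.1513]
tool_rot: [[-0.07, 0.991, -0.115], [0.57, 0.135, 0.811], [0.819, -0.009, -0.574]]
force: [1.0, -0.1, 0.7]
opening: 0.171
```

Request:
drive_tool([
  [[0,0,0],[-0.011,-0.019,0],1],
  [[0,0,0],[-0.019,-0.04,0],1],
  [[0,0,0],[-0.023,-0.064,0],1],
  [[0,0,0],[-0.024,-0.09,0],1],
  [[0,0,0],[-0.022,-0.116,0],1],
])

```text
clock: 13.62
position: [0.6077, -0.1979, 0.15]
tool_rot: [[-0.069, 0.991, -0.117], [0.571, 0.135, 0.81], [0.818, -0.011, -0.575]]
force: [-0.4, 1.1, -0.9]
opening: 0.173
```

Request:
drive_tool([
  [[0,0,0],[0.005,-0.026,0],1],
  [[0,0,0],[0.014,-0.05,0],1],
  [[0,0,0],[0.025,-0.073,0],1],
  [[0,0,0],[0.039,-0.094,0],1],
  [[0,0,0],[0.056,-0.112,0],1],
])

```text
clock: 14.03
position: [0.6222, -0.2259, 0.1501]
tool_rot: [[-0.069, 0.991, -0.117], [0.571, 0.135, 0.81], [0.818, -0.011, -0.575]]
force: [0.4, 1.8, -1.0]
opening: 0.176
```

Request:
drive_tool([
  [[0,0,0],[0.018,-0.015,0],1],
  [[0,0,0],[0.038,-0.026,0],1],
  [[0,0,0],[0.059,-0.033,0],1],
  [[0,0,0],[0.08,-0.036,0],1],
  [[0,0,0],[0.102,-0.035,0],1],
])

```text
clock: 14.45
position: [0.6479, -0.234, 0.1502]
tool_rot: [[-0.069, 0.991, -0.117], [0.571, 0.135, 0.81], [0.818, -0.011, -0.575]]
force: [-0.5, -0.0, -0.9]
opening: 0.173
```

Request:
drive_tool([
  [[0,0,0],[0.021,0.005,0],1],
  [[0,0,0],[0.04,0.014,0],1],
  [[0,0,0],[0.058,0.026,0],1],
  [[0,0,0],[0.074,0.043,0],1],
  [[0,0,0],[0.088,0.062,0],1],
])

```text
clock: 14.87
position: [0.6697, -0.218, 0.1502]
tool_rot: [[-0.069, 0.991, -0.117], [0.571, 0.135, 0.81], [0.818, -0.011, -0.575]]
force: [0.6, 0.1, -2.0]
opening: 0.176
```

Request:
drive_tool([
  [[0,0,0],[0.011,0.022,0],1],
  [[0,0,0],[0.019,0.045,0],1],
  [[0,0,0],[0.024,0.071,0],1],
  [[0,0,0],[0.025,0.097,0],1],
  [[0,0,0],[0.023,0.123,0],1],
])

```text
clock: 15.28
position: [0.6751, -0.1869, 0.1502]
tool_rot: [[-0.069, 0.991, -0.117], [0.571, 0.135, 0.81], [0.818, -0.011, -0.575]]
force: [-0.2, -0.0, -0.4]
opening: 0.173
```

Request:
drive_tool([
  [[0,0,0],[-0.005,0.026,0],1],
  [[0,0,0],[-0.014,0.05,0],1],
  [[0,0,0],[-0.025,0.073,0],1],
  [[0,0,0],[-0.04,0.094,0],1],
  [[0,0,0],[-0.056,0.112,0],1],
])

```text
clock: 15.7
position: [0.6606, -0.1591, 0.1502]
tool_rot: [[-0.069, 0.991, -0.117], [0.571, 0.135, 0.81], [0.818, -0.011, -0.575]]
force: [-0.2, 0.9, -0.5]
opening: 0.173
```

Request:
drive_tool([
  [[0,0,0],[-0.019,0.015,0],1],
  [[0,0,0],[-0.038,0.026,0],1],
  [[0,0,0],[-0.059,0.033,0],1],
  [[0,0,0],[-0.081,0.036,0],1],
  [[0,0,0],[-0.102,0.035,0],1],
])

```text
clock: 16.12
position: [0.6348, -0.1509, 0.1499]
tool_rot: [[-0.069, 0.991, -0.117], [0.571, 0.135, 0.81], [0.818, -0.011, -0.575]]
force: [-0.5, 0.5, -1.3]
opening: 0.174
```

```bash
python3 - <<'E'
from plan import *
from rig import vision
s=r.read_state();print(s["position"],"tipbowl",bowl(s),s["force"],s["wrist_torque"])
D=pickle.load(open("f0.pkl","rb"));x,y,w,h_=145,205,95,75
out=[]
for f in(D["scene"],vision.grab_frame("scene")):
    im=cv2.resize(f["color"][y:y+h_,x:x+w,::-1],None,fx=4,fy=4,interpolation=cv2.INTER_CUBIC);out.append(im)
    tw=s["position"]+s["tool_rot"]@tl
    cv2.circle(im,tuple(np.round((proj(f,tw)[0]-[x,y]+.5)*4).astype(int).tolist()),3,(255,0,255),1)
cv2.imwrite("pics/s6.png",np.hstack(out))
E
```

```text
[ 0.63482133 -0.15089348  0.1499454 ] tipbowl [0.04174124 0.00063557 0.01857235] [-0.51156321  0.48152458 -1.29580307] [-0.62431944 -0.2207295   0.00182632]
```

View pics/s6.png

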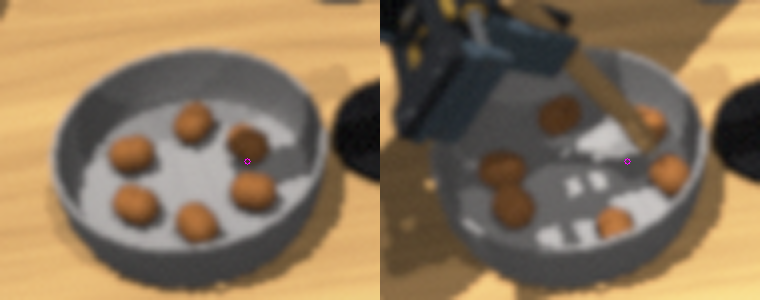

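In the right half the tip is now at about (648,153), roughly 10 mm further towards the post than predicted, so the spoon has tilted a few degrees in the grip. All six nuts are in the bowl and all three pairs have moved; for example, the nut that started at (248,145) in the left half is now at (655,122) in the right half. That was my twelfth picture, so from here I measure by image code. Next I'll sweep a little past the post side to be sure of the final gate, go to the middle and draw the spoon out along its axis.

Request:
drive_tool([
  [[0,0,0],[-0.02,-0.003,0],1],
  [[0,0,0],[-0.048,-0.007,0],1],
  [[0,0,0],[-0.035,-0.05,0],1],
  [[0,0,0],[-0.02,-0.1,0],1],
  [[0,0,0],[0,-0.15,0],1],
])

```text
clock: 16.58
position: [0.636, -0.19, 0.1503]
tool_rot: [[-0.069, 0.991, -0.116], [0.571, 0.135, 0.81], [0.818, -0.011, -0.575]]
force: [0.8, 0.1, -1.3]
opening: 0.167
```

Request:
drive_tool([
  [[0,0,0],[0.01,-0.05,0.01],1],
  [[0,0,0],[0.03,-0.1,0.03],1],
  [[0,0,0],[0.04,-0.135,0.08],1],
  [[0,0,0],[0.045,-0.16,0.16],1],
  [[0,0,0],[0.05,-0.2,0.25],1],
])

```text
clock: 17.0
position: [0.648, -0.2392, 0.2133]
tool_rot: [[-0.068, 0.991, -0.117], [0.57, 0.135, 0.81], [0.819, -0.012, -0.574]]
force: [1.0, 0.0, 0.0]
opening: 0.173
```

Request:
drive_tool([
  [[0,0,0],[0.006,-0.04,0.11],1],
  [[0,0,0],[0.012,-0.08,0.22],1],
  [[0,0,0],[0.018,-0.12,0.33],1],
  [[0,0,0],[0.024,-0.16,0.44],1],
  [[0,0,0],[0.03,-0.2,0.55],1],
])

```text
clock: 17.42
position: [0.6555, -0.2896, 0.3527]
tool_rot: [[-0.069, 0.991, -0.116], [0.571, 0.135, 0.81], [0.818, -0.01, -0.575]]
force: [0.5, -0.2, -1.4]
opening: 0.174
```

Request:
drive_tool([
  [[0,0,0],[0,0,0.15],1],
  [[0,0,0],[0,0,0.3],1],
  [[0,0,0],[0,0,0.45],1],
  [[0,0,0],[0,0,0.55],1],
  [[0,0,0],[0,0,0.6],1],
])

```text
clock: 17.83
position: [0.6556, -0.2891, 0.5053]
tool_rot: [[-0.073, 0.991, -0.114], [0.573, 0.135, 0.808], [0.816, -0.007, -0.578]]
force: [-0.4, -0.8, -1.3]
opening: 0.177
```

```bash
python3 - <<'E'
from plan import *
s=r.read_state();print(s["position"],s["force"],"tipbowl",bowl(s))
R=s["tool_rot"]
# return to grasp orientation
print((Ro.from_matrix(Rg@R.T).as_rotvec()/2/np.pi).round(4))
E
```

```text
[ 0.65557398 -0.28911772  0.50532959] [-0.41303223 -0.82364597 -1.28920456] tipbowl [-0.09851221 -0.00114342  0.37381291]
[-0.152  -0.0066 -0.0285]
```

Request:
drive_tool([
  [[0,0,0],[-0.006,0.08,0],1],
  [[0,0,0],[-0.012,0.18,0],1],
  [[0,0,0],[-0.018,0.28,0],1],
  [[0,0,0],[-0.024,0.39,0],1],
  [[0,0,0],[-0.03,0.5,0],1],
])

```text
clock: 18.25
position: [0.6477, -0.1627, 0.4995]
tool_rot: [[-0.068, 0.991, -0.117], [0.57, 0.135, 0.81], [0.819, -0.012, -0.574]]
force: [-0.7, 0.4, -0.7]
opening: 0.175
```

Request:
drive_tool([
  [[-0.0152,-0.0007,-0.0029],[-0.006,0.12,0],1],
  [[-0.0304,-0.0013,-0.0057],[-0.012,0.24,0],1],
  [[-0.0456,-0.002,-0.0086],[-0.018,0.36,0],1],
  [[-0.0608,-0.0026,-0.0114],[-0.024,0.48,0],1],
  [[-0.076,-0.0033,-0.0143],[-0.03,0.6,0],1],
])

```text
clock: 18.67
position: [0.6402, -0.0129, 0.5003]
tool_rot: [[-0.015, 0.999, -0.041], [0.889, 0.032, 0.458], [0.458, -0.03, -0.888]]
force: [0.6, -0.4, -1.9]
opening: 0.172
```

Request:
drive_tool([
  [[-0.0152,-0.0007,-0.0029],[-0.006,0.12,0],1],
  [[-0.0304,-0.0013,-0.0057],[-0.012,0.24,0],1],
  [[-0.0456,-0.002,-0.0086],[-0.018,0.36,0],1],
  [[-0.0608,-0.0026,-0.0114],[-0.024,0.48,0],1],
  [[-0.076,-0.0033,-0.0143],[-0.03,0.6,0],1],
])

```text
clock: 19.08
position: [0.6327, 0.1375, 0.5008]
tool_rot: [[0.067, 0.998, 0.0], [0.998, -0.067, -0.001], [-0.0, 0.0, -1.0]]
force: [0.4, -0.5, -2.0]
opening: 0.173
```

Request:
drive_tool([
  [[0,0,0],[-0.006,0.1,-0.04],1],
  [[0,0,0],[-0.012,0.22,-0.08],1],
  [[0,0,0],[-0.018,0.35,-0.12],1],
  [[0,0,0],[-0.024,0.44,-0.18],1],
  [[0,0,0],[-0.03,0.5,-0.22],1],
])

```text
clock: 19.5
position: [0.6249, 0.2633, 0.4432]
tool_rot: [[0.065, 0.998, -0.004], [0.998, -0.065, 0.003], [0.003, -0.004, -1.0]]
force: [-0.1, -0.0, -2.0]
opening: 0.17
```

Request:
drive_tool([
  [[0,0,0],[0,0,0],1],
  [[0,0,0],[0,0,0],1],
  [[0,0,0],[0,0,0],1],
  [[0,0,0],[0,0,0],1],
  [[0,0,0],[0,0,0],1],
])

```text
clock: 19.92
position: [0.626, 0.2605, 0.446]
tool_rot: [[0.067, 0.998, -0.001], [0.998, -0.067, 0.004], [0.004, -0.001, -1.0]]
force: [0.1, 0.1, -1.0]
opening: 0.173
```

```bash
python3 - <<'E'
from plan import *
from rig import vision
s=r.read_state();print(s["position"],s["qpos"].round(1),(Ro.from_matrix(Rg@s["tool_rot"].T).as_rotvec()/2/np.pi).round(4))
zl=Rg.T@T([0,0,pr[2]],[[-np.sin(.61),0,np.cos(.61)]])[0]
D={n:vision.grab_frame(n) for n in("scene","top")};pickle.dump((s,D),open("m1.pkl","wb"))
F=pickle.load(open("f0.pkl","rb"))
tw=s["position"]+s["tool_rot"]@tl;z=s["tool_rot"]@zl
for n in D:
    f=D[n];q=proj(f,[tw,tw+.2*z]);d=(q[1]-q[0]);L=np.hypot(*d);d/=L;nn=np.array([-d[1],d[0]])
    print(n,q.round(1).tolist(),"px/mm",L/200)
    for a in(-8,0,8,20,40,60,80,100):
        t=np.arange(-12,13,1.);p=(q[0]+d*a*L/200+np.outer(t,nn)).astype(np.float32)
        g=[cv2.remap(i["color"],p[None,:,0],p[None,:,1],cv2.INTER_LINEAR)[0].astype(int) for i in(f,F[n])]
        print(a," ".join(f"{v:d}" for v in g[0].sum(1)//3),"| bg"," ".join(f"{v:d}" for v in g[1].sum(1)//3))
E
```

```text
[0.6259829  0.2605431  0.44599852] [20.5  9.4 90.7  0.3 79.9 24.3] [-0.0007 -0.0001  0.0008]
scene [[310.5, 143.2], [366.4, 80.2]] px/mm 0.420928395743411
-8 95 94 93 92 93 92 89 89 89 89 90 92 91 89 87 86 86 88 85 75 55 37 35 38 40 | bg 178 177 176 176 175 174 171 169 167 169 171 172 172 170 167 167 166 166 165 145 108 74 66 67 67
0 97 97 96 96 95 96 102 117 124 126 124 124 125 129 135 136 129 119 108 91 63 39 30 32 34 | bg 183 182 181 179 179 178 178 176 174 171 169 168 168 169 171 171 169 166 161 138 97 60 46 47 49
8 95 96 94 95 95 95 112 143 169 182 186 186 187 187 182 173 155 138 120 91 67 49 37 33 34 | bg 171 173 172 174 175 171 171 173 173 181 183 181 183 183 179 174 156 124 95 55 33 25 25 29 33
20 124 124 123 121 121 121 122 124 136 175 211 227 224 202 163 133 124 125 123 121 117 102 83 83 125 | bg 229 228 228 228 226 226 227 228 228 228 228 228 228 227 215 167 100 48 30 27 27 22 21 49 115
40 110 119 123 124 125 124 124 122 122 122 122 123 122 121 119 116 113 110 116 122 134 163 205 227 233 | bg 208 223 229 230 230 229 228 229 227 227 228 227 229 229 229 229 230 230 230 231 2
[... 1504 characters left out ...]
 140 140 | bg 57 61 74 97 110 111 111 113 112 110 107 108 111 111 111 114 117 117 115 115 116 118 120 121 121
60 76 96 118 126 128 129 130 128 109 81 73 83 89 91 90 97 113 125 129 132 136 141 141 140 139 | bg 117 116 115 112 110 111 113 113 110 107 107 109 111 113 116 117 115 115 114 114 116 122 121 120 119
80 70 82 104 122 128 130 130 124 108 80 71 81 86 88 90 97 115 130 133 136 140 139 137 136 136 | bg 116 114 111 111 111 113 113 109 106 107 109 110 112 115 116 116 115 114 115 118 122 120 118 117 118
100 23 23 24 25 25 25 24 26 28 34 45 61 74 81 85 92 112 129 136 139 138 136 134 133 132 | bg 114 112 111 111 112 111 109 108 109 110 111 114 115 115 114 112 112 113 117 120 119 117 115 115 115
```

```bash
python3 - <<'E'
from plan import *
from scipy.optimize import least_squares
s,D=pickle.load(open("m1.pkl","rb"));f=D["scene"];R=s["tool_rot"]
zl=Rg.T@T([0,0,pr[2]],[[-np.sin(.61),0,np.cos(.61)]])[0]
tw=s["position"]+R@tl;z=R@zl;xs=np.cross(R[:,1]*np.sign(R[0,1]),z);print("xs",xs.round(3))
q=proj(f,[tw,tw+.2*z]);d=q[1]-q[0];L=np.hypot(*d);d/=L;nn=np.array([-d[1],d[0]])
A=np.array([60,80,100]);t=np.array([5.0,4.25,3.55]);obs=q[0]+np.outer(A*L/200,d)+np.outer(t,nn)
g=tw+.152*z
def line(p): # p: delta rad (tip toward -xs), offset m along xs
    zz=np.cos(p[0])*z+np.sin(p[0])*xs; o=g+p[1]*xs
    return np.array([o-.152*zz,o+.048*zz])
def res(p):
    a,b=proj(f,line(p));e=(b-a)/np.hypot(*(b-a));n=np.array([-e[1],e[0]]);return (obs-a)@n
for o in(None,0,-.002,-.004):
    if o is None: sol=least_squares(res,[0,0],x_scale=[.1,.01]).x
    else: sol=[least_squares(lambda x:res([x[0],o]),[0]).x[0],o]
    print(np.degrees(sol[0]),sol[1],res(sol).round(2),((line(sol)[0]-tw)*1e3).round(1))
# same-method reference: undisturbed spoon in rest at start
E
```

```text
xs [-0.054 -0.82   0.569]
6.403403236715777 -0.005153384664755962 [ 0.01 -0.02  0.01] [  1.2  18.7 -11.8]
10.383346330140927 0 [-0.39  0.08  0.6 ] [  1.6  23.9 -13.5]
8.848326946975728 -0.002 [-0.23  0.04  0.37] [  1.4  21.8 -13. ]
7.300809472233961 -0.004 [-0.08  0.    0.14] [  1.3  19.8 -12.3]
```

```bash
python3 - <<'E'
from plan import *
F=pickle.load(open("f0.pkl","rb"))
z=T([0,0,pr[2]],[[-np.sin(.61),0,np.cos(.61)]])[0]
for n in F:
    f=F[n];q=proj(f,[tip,tip+.2*z]);d=(q[1]-q[0]);L=np.hypot(*d);d/=L;nn=np.array([-d[1],d[0]])
    print(n,q.round(1).tolist(),nn.round(2),"px/mm",L/200)
    for a in(-8,-4,0,4,8,20,60,90,110,125,140,155,170,185,195,200,205):
        t=np.arange(-9,11,1.);p=(q[0]+d*a*L/200+np.outer(t,nn)).astype(np.float32)
        g=cv2.remap(f["color"],p[None,:,0],p[None,:,1],cv2.INTER_LINEAR)[0].astype(int).sum(1)//3
        print(a," ".join(f"{v:d}" for v in g))
E
```

```text
scene [[276.4, 230.5], [319.3, 186.6]] [0.72 0.7 ] px/mm 0.3072484363032943
-8 108 80 66 58 56 66 74 76 81 85 89 91 90 83 69 56 51 50 51 61
-4 147 116 92 81 78 81 86 89 90 91 93 93 91 85 73 58 51 50 52 56
0 166 137 110 94 88 88 90 91 95 97 96 90 86 79 70 57 51 52 55 55
4 156 130 106 92 91 91 92 98 107 112 109 100 87 79 68 56 51 51 54 54
8 139 111 94 90 91 92 97 112 124 130 128 123 106 89 71 58 50 51 55 54
20 175 147 106 72 72 100 125 136 139 139 139 138 130 109 80 58 51 50 53 54
60 168 154 129 106 89 83 92 120 131 122 100 83 78 85 95 96 96 95 85 68
90 157 168 169 165 157 138 121 126 136 126 104 84 74 79 90 94 94 93 87 69
110 150 147 136 123 108 101 105 123 134 128 106 87 80 99 133 160 177 180 184 186
125 145 144 151 165 170 168 157 145 138 129 107 89 95 130 160 171 174 178 181 183
140 170 168 167 164 162 160 154 144 138 128 110 88 93 127 161 170 171 170 172 173
155 169 170 172 172 169 166 156 144 138 129 111 88 90 122 156 169 173 174 173 171
170 170 170 171 172 172 171 165 150 138 129 110 90 88 120 152 167 171 173 175 175
185 47 51 57 75 100 130 138 137 134 129 112 91 86 115 146 160 
[... 728 characters left out ...]
86 81 68 61 59 57 56 59 67 81
90 44 51 53 53 53 50 44 51 71 83 86 82 70 60 59 58 59 62 70 86
110 49 53 54 54 53 50 46 49 73 84 86 82 71 61 59 58 58 61 69 90
125 42 43 42 41 39 38 39 51 70 83 85 81 66 54 54 54 58 65 75 94
140 52 46 44 43 40 42 41 52 72 85 86 82 68 54 57 70 69 74 91 108
155 80 78 71 56 44 41 42 52 71 83 85 82 75 73 75 72 70 76 89 105
170 83 70 54 49 47 48 54 67 74 84 85 83 76 71 69 69 71 76 91 111
185 103 80 59 55 58 68 85 84 75 82 84 84 87 97 107 110 111 111 114 117
195 98 71 59 58 60 75 91 82 82 90 92 90 91 100 108 111 112 112 114 118
200 96 66 57 58 60 78 96 86 90 99 98 93 94 103 108 112 111 113 116 118
205 93 62 56 58 62 82 101 87 86 93 92 90 95 106 109 112 112 113 116 118
```

The spoon in the rest gives a reference of +0.8 px, constant along its length. The held spoon has tilted about 6° in the grip, tip towards the board side. I'll measure again against a cleaner background.

Request:
drive_tool([
  [[0,0,0],[0,0.08,-0.06],1],
  [[0,0,0],[0,0.2,-0.15],1],
  [[0,0,0],[0,0.32,-0.24],1],
  [[0,0,0],[0,0.36,-0.3],1],
  [[0,0,0],[0,0.36,-0.3],1],
])

```text
clock: 20.43
position: [0.6243, 0.3526, 0.3662]
tool_rot: [[0.064, 0.998, -0.006], [0.998, -0.064, 0.002], [0.002, -0.006, -1.0]]
force: [-0.2, -0.9, -0.6]
opening: 0.17
```

Request:
drive_tool([
  [[0,0,0],[0,0,0],1],
  [[0,0,0],[0,0,0],1],
  [[0,0,0],[0,0,0],1],
  [[0,0,0],[0,0,0],1],
  [[0,0,0],[0,0,0],1],
])

```text
clock: 20.85
position: [0.626, 0.3509, 0.3713]
tool_rot: [[0.066, 0.998, -0.001], [0.998, -0.066, 0.005], [0.005, -0.001, -1.0]]
force: [-1.0, -0.0, -1.0]
opening: 0.167
```

```bash
python3 - <<'E'
from plan import *
from rig import vision
s=r.read_state();print(s["position"])
zl=Rg.T@T([0,0,pr[2]],[[-np.sin(.61),0,np.cos(.61)]])[0]
D={n:vision.grab_frame(n) for n in("scene","top")};pickle.dump((s,D),open("m2.pkl","wb"))
tw=s["position"]+s["tool_rot"]@tl;z=s["tool_rot"]@zl
for n in D:
    f=D[n];q=proj(f,[tw,tw+.2*z]);d=(q[1]-q[0]);L=np.hypot(*d);d/=L;nn=np.array([-d[1],d[0]])
    print(n,q.round(1).tolist(),"px/mm",L/200)
    for a in range(-20,126,10):
        t=np.arange(-10,19,1.);p=(q[0]+d*a*L/200+np.outer(t,nn)).astype(np.float32)
        g=cv2.remap(f["color"],p[None,:,0],p[None,:,1],cv2.INTER_LINEAR)[0].astype(int).sum(1)//3
        print(a," ".join(f"{v:d}" for v in g))
E
```

```text
[0.62596674 0.35092743 0.37126655]
scene [[338.2, 163.1], [393.0, 106.4]] px/mm 0.3943865427906284
-20 47 42 46 67 85 95 97 95 94 93 93 93 94 94 92 91 90 90 91 94 96 98 100 102 101 99 99 97 93
-10 62 79 92 100 102 103 102 100 99 97 95 93 93 92 92 93 95 93 92 90 90 93 95 96 98 99 99 99 97
0 91 92 95 97 98 99 102 105 105 104 101 99 98 96 93 93 92 93 93 93 93 93 91 91 92 93 95 96 97
10 163 159 158 158 155 147 143 144 135 127 121 112 107 105 107 107 104 95 87 87 89 92 94 94 93 92 92 92 95
20 174 176 178 177 171 161 147 140 140 142 139 133 126 125 126 125 125 122 114 96 85 85 86 74 70 66 60 55 62
30 167 170 160 134 94 58 43 40 44 69 101 120 128 129 129 126 124 121 115 101 86 74 69 67 69 74 74 75 76
40 190 169 163 161 134 103 80 74 74 79 100 113 115 112 112 117 122 120 109 91 70 51 46 46 47 46 47 48 49
50 235 229 208 174 160 153 138 112 97 92 97 111 122 125 113 96 81 78 83 89 91 91 92 92 91 90 91 90 90
60 232 232 233 231 223 189 162 154 138 116 105 115 124 122 109 91 79 80 86 91 93 91 91 90 92 93 93 93 93
70 232 232 233 233 233 233 228 210 173 153 136 124 124 118 103 87 78 79 85 90 92 93 9
[... 1573 characters left out ...]
5 123 124 127 128 126 129 130 129 127 124 121 121
70 80 107 126 127 124 122 114 91 71 77 83 84 86 96 114 125 126 123 124 127 128 128 130 131 131 128 124 122 122
80 91 122 129 126 124 121 113 89 73 77 82 84 84 96 118 126 124 122 125 127 126 127 130 132 131 127 123 122 123
90 106 126 127 125 122 119 111 90 71 77 82 83 84 92 113 123 122 124 126 126 125 128 130 131 128 125 121 121 123
100 118 126 126 123 120 119 113 95 75 78 82 83 83 93 113 122 123 125 127 125 126 128 127 125 123 122 121 123 125
110 33 40 45 50 62 84 101 90 71 75 81 83 83 89 107 115 107 94 99 111 126 128 125 123 123 123 123 124 128
120 22 22 21 22 24 24 24 25 40 61 77 82 79 60 35 24 24 29 45 64 87 104 111 115 115 110 110 116 124
```

```bash
cat > place.py <<'E'
from plan import *
jaw=Rg[:,1];z=T([0,0,pr[2]],[[-np.sin(.61),0,np.cos(.61)]])[0];xs=np.cross(jaw,z)
Rt=Ro.from_rotvec(-jaw*np.radians(6.4)).as_matrix()@Rg
def tgt(e,a): return np.array([.624,.192,.1514])+xs*(.003+e)+z*a+.019*Rt[:,2]
def show(e,a):
    s=r.read_state();P=tgt(e,a)
    print(e,a,P.round(4),"rot",(Ro.from_matrix(Rt@s["tool_rot"].T).as_rotvec()/2/np.pi).round(4),"shift",((P-s["position"])/.25).round(3))
E
python3 -c "
from place import *
print(xs.round(3),z.round(3),Rt.round(3).tolist())
for e,a in((.045,.13),(.045,.005),(.002,.005)):show(e,a)"
```

```text
[-0.051 -0.818  0.573] [0.029 0.572 0.82 ] [[0.062, 0.998, -0.007], [0.992, -0.062, -0.111], [-0.111, -0.0, -0.994]]
0.045 0.13 [0.6252 0.225  0.2666] rot [-0.0184  0.001   0.0007] shift [-0.002 -0.505 -0.417]
0.045 0.005 [0.6216 0.1535 0.1641] rot [-0.0184  0.001   0.0007] shift [-0.017 -0.791 -0.827]
0.002 0.005 [0.6238 0.1887 0.1395] rot [-0.0184  0.001   0.0007] shift [-0.008 -0.65  -0.925]
```

Request:
drive_tool([
  [[-0.006,0,0],[0,-0.06,-0.05],1],
  [[-0.012,0.0005,0.0003],[0,-0.18,-0.15],1],
  [[-0.0184,0.001,0.0007],[-0.001,-0.32,-0.26],1],
  [[-0.0184,0.001,0.0007],[-0.002,-0.44,-0.36],1],
  [[-0.0184,0.001,0.0007],[-0.002,-0.505,-0.417],1],
])

```text
clock: 21.37
position: [0.6237, 0.2225, 0.263]
tool_rot: [[0.061, 0.998, -0.011], [0.992, -0.062, -0.113], [-0.113, -0.004, -0.994]]
force: [0.7, -0.1, -1.1]
opening: 0.17
```

Request:
drive_tool([
  [[0,0,0],[0,0,0],1],
  [[0,0,0],[0,0,0],1],
  [[0,0,0],[0,0,0],1],
  [[0,0,0],[0,0,0],1],
  [[0,0,0],[0,0,0],1],
])

```text
clock: 21.78
position: [0.6255, 0.2262, 0.267]
tool_rot: [[0.06, 0.998, -0.006], [0.992, -0.061, -0.111], [-0.111, 0.001, -0.994]]
force: [-0.1, 1.0, -1.0]
opening: 0.171
```

```bash
python3 - <<'E'
from place import *
from rig import vision
s=r.read_state();print(s["position"],s["force"]);show(.045,.005)
D={n:vision.grab_frame(n) for n in("scene","top")};pickle.dump((s,D),open("m3.pkl","wb"))
F=pickle.load(open("f0.pkl","rb"))
g=s["position"]-.019*s["tool_rot"][:,2]-.003*xs; tw=g-.152*z  # expected if compensation right
tw=tw-((tw-tip)@jaw)*0*jaw
for n in D:
    f=D[n];q=proj(f,[tw,tw+.2*z]);d=(q[1]-q[0]);L=np.hypot(*d);d/=L;nn=np.array([-d[1],d[0]])
    print(n,q.round(1).tolist(),"px/mm",L/200)
    for a in range(-20,136,10):
        t=np.arange(-11,13,1.);p=(q[0]+d*a*L/200+np.outer(t,nn)).astype(np.float32)
        g,b=[cv2.remap(k["color"],p[None,:,0],p[None,:,1],cv2.INTER_LINEAR)[0].astype(int).sum(1)//3 for k in(f,F[n])]
        print(a," ".join(f"{v:d}" for v in g))
E
```

```text
[0.62552808 0.22624235 0.26702105] [-0.13150378  0.99482043 -0.96772417]
0.045 0.005 [0.6216 0.1535 0.1641] rot [-0.0001  0.0001 -0.0002] shift [-0.016 -0.291 -0.412]
scene [[292.4, 197.5], [340.5, 146.7]] px/mm 0.34963711446895146
-20 61 61 62 67 81 102 122 135 137 131 112 103 107 129 143 149 149 145 133 112 93 90 90 83
-10 61 62 64 65 64 66 68 81 101 122 135 138 133 123 108 104 113 122 124 105 90 80 65 53
0 63 64 70 75 72 71 71 76 90 113 131 139 140 141 139 137 136 128 121 104 91 80 78 88
10 101 101 97 92 98 116 139 156 160 157 148 143 141 135 117 105 124 161 176 178 177 176 174 174
20 180 176 173 171 169 165 161 156 148 147 147 148 148 146 136 117 100 124 156 174 178 179 180 179
30 175 177 178 180 180 175 164 152 146 144 144 143 143 140 129 118 127 153 167 170 169 173 176 179
40 175 174 176 178 180 182 181 170 151 136 132 124 112 111 116 141 166 178 180 176 174 173 169 170
50 179 175 169 162 159 160 164 167 159 145 133 116 95 81 93 132 167 178 178 179 180 174 171 172
60 87 77 71 69 68 67 67 73 93 117 126 116 95 81 72 66 71 75 86 93 95 94 96 99
70 87 78 73 69 65 64 57 59 86 118 128
[... 1176 characters left out ...]
 89 83 75 77 79 86 104 124 131 134 129 127
60 46 44 46 47 46 46 45 44 50 67 83 89 88 83 78 78 81 92 111 127 133 132 129 130
70 62 52 45 46 47 48 48 47 48 64 81 89 89 85 76 78 81 92 109 128 134 130 130 131
80 78 64 51 51 53 60 78 87 75 70 83 88 90 88 82 79 83 93 113 131 134 131 130 132
90 110 78 64 66 87 115 125 119 101 81 82 88 90 89 90 99 105 115 128 134 133 131 131 131
100 99 70 63 68 82 110 124 122 105 75 81 88 91 90 101 124 126 126 132 134 130 131 130 132
110 40 45 52 55 67 89 93 76 62 63 76 87 89 90 95 103 106 113 126 130 128 128 128 130
120 26 25 27 27 27 26 24 21 18 20 47 75 87 83 62 34 27 40 52 51 47 51 54 55
130 27 26 25 24 24 24 27 27 27 27 28 34 38 47 53 50 45 45 51 49 31 28 26 29
```

After the correction, the spoon's ridge in the scene view sits at t = -1 all along its length, the same as in the rest at the start, so the tilt is compensated to about 1°. The top view shows no slip lengthwise and about 1 mm sideways. Going to hover on the open side, then in.

Request:
drive_tool([
  [[0,0,0],[0,-0.05,-0.07],1],
  [[0,0,0],[-0.004,-0.12,-0.17],1],
  [[0,0,0],[-0.008,-0.2,-0.28],1],
  [[0,0,0],[-0.011,-0.26,-0.37],1],
  [[0,0,0],[-0.011,-0.291,-0.412],1],
])

```text
clock: 22.3
position: [0.6209, 0.1511, 0.1603]
tool_rot: [[0.061, 0.998, -0.011], [0.992, -0.062, -0.112], [-0.113, -0.004, -0.994]]
force: [0.8, -0.0, -1.4]
opening: 0.171
```

Request:
drive_tool([
  [[0,0,0],[0,0,0],1],
  [[0,0,0],[0,0,0],1],
  [[0,0,0],[0,0,0],1],
  [[0,0,0],[0.002,0.03,-0.02],1],
  [[0,0,0],[0.003,0.06,-0.042],1],
])

```text
clock: 22.72
position: [0.624, 0.1688, 0.1536]
tool_rot: [[0.061, 0.998, -0.005], [0.992, -0.061, -0.111], [-0.111, 0.001, -0.994]]
force: [0.8, 0.7, -1.1]
opening: 0.172
```

```bash
python3 -c "
from place import *
s=r.read_state();print(s['position'],s['force'],s['wrist_torque'])
show(.010,.005);show(.002,.005)"
```

```text
[0.62402261 0.16883676 0.15364608] [ 0.81160374  0.68765361 -1.0607303 ] [ 0.04953907 -0.07940544 -0.07333612]
0.01 0.005 [0.6234 0.1821 0.1441] rot [-0.0001  0.0002 -0.0001] shift [-0.003  0.053 -0.038]
0.002 0.005 [0.6238 0.1887 0.1395] rot [-0.0001  0.0002 -0.0001] shift [-0.001  0.079 -0.057]
```

Request:
drive_tool([
  [[0,0,0],[0.001,0.015,-0.01],1],
  [[0,0,0],[0.002,0.03,-0.021],1],
  [[0,0,0],[0.003,0.042,-0.03],1],
  [[0,0,0],[0.003,0.053,-0.038],1],
  [[0,0,0],[0.003,0.053,-0.038],1],
])

```text
clock: 23.13
position: [0.6236, 0.1813, 0.1424]
tool_rot: [[0.061, 0.998, -0.008], [0.992, -0.061, -0.111], [-0.112, -0.001, -0.994]]
force: [0.2, -0.4, -1.2]
opening: 0.174
```

Request:
drive_tool([
  [[0,0,0],[0,0.005,-0.004],1],
  [[0,0,0],[0,0.011,-0.008],1],
  [[0,0,0],[0,0.016,-0.012],1],
  [[0,0,0],[0,0.022,-0.016],1],
  [[0,0,0],[0,0.022,-0.016],1],
])

```text
clock: 23.55
position: [0.6238, 0.1864, 0.1388]
tool_rot: [[0.061, 0.998, -0.008], [0.992, -0.061, -0.111], [-0.112, -0.001, -0.994]]
force: [-0.0, 0.2, -0.9]
opening: 0.178
```

Request:
drive_tool([
  [[0,0,0],[0,0,0],1],
  [[0,0,0],[0,0,0],1],
  [[0,0,0],[0,0,0],1],
  [[0,0,0],[0,0,0],1],
  [[0,0,0],[0,0,0],1],
])

```text
clock: 23.97
position: [0.6239, 0.1862, 0.139]
tool_rot: [[0.061, 0.998, -0.008], [0.992, -0.062, -0.111], [-0.112, -0.001, -0.994]]
force: [1.0, 0.4, -0.7]
opening: 0.171
```

```bash
python3 - <<'E'
from place import *
from rig import vision
s=r.read_state();print(s["position"],s["force"],s["wrist_torque"]);show(.002,.005)
F=pickle.load(open("f0.pkl","rb"))
for n in("scene","top"):
    f=vision.grab_frame(n);q=proj(f,[tip,tip+.2*z]);d=(q[1]-q[0]);L=np.hypot(*d);d/=L;nn=np.array([-d[1],d[0]])
    for a in(-4,4,8,16,24,40,60,80,100):
        t=np.arange(-7,9,1.);p=(q[0]+d*a*L/200+np.outer(t,nn)).astype(np.float32)
        g,b=[cv2.remap(k["color"],p[None,:,0],p[None,:,1],cv2.INTER_LINEAR)[0].astype(int).sum(1)//3 for k in(f,F[n])]
        print(n,a," ".join(f"{v:d}" for v in g),"| f0"," ".join(f"{v:d}" for v in b))
E
```

```text
[0.62385543 0.18622383 0.13899038] [ 1.0021491   0.38101882 -0.6855235 ] [ 0.0625688  -0.06276708 -0.05150894]
0.002 0.005 [0.6238 0.1887 0.1395] rot [ 0.     -0.0001 -0.0001] shift [-0.     0.01   0.002]
scene -4 93 85 84 87 91 95 96 95 94 92 91 89 76 60 54 52 | f0 92 81 78 81 86 89 90 91 93 93 91 85 73 58 51 50
scene 4 106 97 97 99 100 103 109 105 96 77 69 74 72 60 51 50 | f0 106 92 91 91 92 98 107 112 109 100 87 79 68 56 51 51
scene 8 97 96 97 101 108 119 128 132 124 107 85 81 73 60 51 51 | f0 94 90 91 92 97 112 124 130 128 123 106 89 71 58 50 51
scene 16 95 77 89 115 134 143 146 147 146 137 118 95 76 59 51 50 | f0 102 75 73 90 117 132 137 139 139 137 129 106 79 59 50 51
scene 24 103 85 109 135 147 147 147 147 145 136 117 95 74 57 49 48 | f0 108 74 80 111 132 139 139 138 139 136 129 109 82 59 51 50
scene 40 102 84 95 121 131 133 125 119 111 102 83 74 78 75 70 67 | f0 110 76 68 89 110 122 125 119 110 104 99 93 91 84 77 71
scene 60 117 97 83 92 115 129 121 102 83 71 64 70 91 96 95 90 | f0 129 106 89 83 92 120 131 122 100 83 78 85 95 96 96 95
scene 80 149 151 151 142 134 134 127 110 
[... 486 characters left out ...]
f0 53 52 58 70 80 81 82 85 86 83 78 70 62 54 47 48
top 16 58 58 68 86 97 99 100 99 99 98 99 99 97 91 73 56 | f0 53 59 74 86 87 87 87 87 88 88 86 85 79 65 49 45
top 24 56 55 61 78 92 94 95 96 96 96 97 97 97 91 74 60 | f0 51 55 73 85 86 86 86 85 85 86 86 86 84 72 53 48
top 40 57 56 54 49 49 56 62 83 94 95 88 79 72 59 44 46 | f0 56 51 50 55 65 67 78 85 87 82 76 76 63 50 38 43
top 60 55 56 57 57 54 47 56 77 87 88 82 69 62 60 58 60 | f0 55 54 53 52 51 56 72 84 86 81 68 61 59 57 56 59
top 80 55 55 58 59 58 53 58 80 88 89 83 70 65 61 61 64 | f0 52 53 53 49 45 50 73 85 86 80 69 61 58 58 58 61
top 100 29 32 38 43 41 35 49 71 85 87 82 68 65 64 63 63 | f0 52 52 53 53 49 51 70 83 86 80 66 61 59 57 59 61
```

The spoon is in the trough, within about 0.8 px of the start picture (roughly 2 mm off the board, 2 mm to +x), with no contact force. A small trim, then release.

Request:
drive_tool([
  [[0,0,0],[-0.003,0.003,-0.002],1],
  [[0,0,0],[-0.006,0.006,-0.004],1],
  [[0,0,0],[-0.006,0.006,-0.004],1],
  [[0,0,0],[-0.006,0.006,-0.004],0.6],
  [[0,0,0],[-0.006,0.006,-0.004],0.5],
])

```text
clock: 24.48
position: [0.6224, 0.1878, 0.138]
tool_rot: [[0.061, 0.998, -0.008], [0.992, -0.061, -0.111], [-0.112, -0.001, -0.994]]
force: [0.5, 0.4, 0.2]
opening: 0.238
```

Request:
drive_tool([
  [[0,0,0],[0,0,0],0],
  [[0,0,0],[0,0,0],-0.5],
  [[0,0,0],[0,0,0],-1],
  [[0,0,0],[0,0,0],-1],
  [[0,0,0],[0,0,0],-1],
])

```text
clock: 24.9
position: [0.6223, 0.1878, 0.138]
tool_rot: [[0.061, 0.998, -0.008], [0.992, -0.061, -0.111], [-0.112, -0.001, -0.994]]
force: [0.5, 0.2, 0.0]
opening: 0.583
```

Request:
drive_tool([
  [[0,0,0],[0,0,0],-1],
  [[0,0,0],[0,0,0],-1],
  [[0,0,0],[0,0,0],-1],
  [[0,0,0],[0,0,0],-1],
  [[0,0,0],[0,0,0],-1],
])

```text
clock: 25.32
position: [0.6223, 0.1878, 0.1379]
tool_rot: [[0.061, 0.998, -0.008], [0.992, -0.061, -0.111], [-0.112, -0.001, -0.994]]
force: [0.4, 0.0, 0.1]
opening: 0.953
```

Request:
drive_tool([
  [[0,0,0],[0,0.005,0.05],-1],
  [[0,0,0],[0,0.015,0.15],-1],
  [[0,0,0],[0,0.03,0.3],-1],
  [[0,0,0],[0,0.05,0.45],-1],
  [[0,0,0],[0,0.06,0.6],-1],
])

```text
clock: 25.73
position: [0.622, 0.2031, 0.2906]
tool_rot: [[0.061, 0.998, -0.008], [0.992, -0.061, -0.111], [-0.111, -0.001, -0.994]]
force: [0.2, -0.4, 0.9]
opening: 1.004
```

Request:
drive_tool([
  [[0,0,0],[-0.05,0.1,0.12],-1],
  [[0,0,0],[-0.15,0.2,0.25],-1],
  [[0,0,0],[-0.25,0.3,0.35],-1],
  [[0,0,0],[-0.35,0.4,0.45],-1],
  [[0,0,0],[-0.4,0.45,0.5],-1],
])

```text
clock: 26.15
position: [0.5207, 0.3167, 0.4164]
tool_rot: [[0.061, 0.998, -0.006], [0.992, -0.061, -0.11], [-0.11, 0.001, -0.994]]
force: [0.9, 0.2, 0.4]
opening: 1.004
```

```bash
python3 - <<'E'
from place import *
from rig import vision
s=r.read_state();print(s["position"],s["force"])
F=pickle.load(open("f0.pkl","rb"));out=[]
for n in("scene","top"):
    f=vision.grab_frame(n);q=proj(f,[tip,tip+.2*z]);d=(q[1]-q[0]);L=np.hypot(*d);d/=L;nn=np.array([-d[1],d[0]])
    for a in(4,8,16,40,60,100,140,170,190,196,200,204,208,214):
        t=np.arange(-7,9,1.);p=(q[0]+d*a*L/200+np.outer(t,nn)).astype(np.float32)
        g,b=[cv2.remap(k["color"],p[None,:,0],p[None,:,1],cv2.INTER_LINEAR)[0].astype(int).sum(1)//3 for k in(f,F[n])]
        print(n,a," ".join(f"{v:d}" for v in g),"| f0"," ".join(f"{v:d}" for v in b))
    if n=="scene":
        x,y,w,h_=145,205,95,75
        hsv=cv2.cvtColor(f["color"][y:y+h_,x:x+w],cv2.COLOR_RGB2HSV);a_=np.linspace(0,2*np.pi,90)
        m=np.zeros(hsv.shape[:2],np.uint8);cv2.fillPoly(m,[np.round(proj(f,T(pb,np.c_[.08*np.cos(a_),.08*np.sin(a_),0*a_+.02]))-[x,y]).astype(int)],1)
        k=((hsv[...,1]>100)&(m>0)).astype(np.uint8);c=cv2.connectedComponentsWithStats(k)
        print("nuts",[(st[4],ce.round(0).tolist()) for st,ce in zip(c[2][1:],c[3][1:]) if st[4]>8])
E
```

```text
[0.52067523 0.31672489 0.41641393] [0.89327315 0.20222842 0.3518519 ]
scene 4 105 93 91 92 92 97 108 114 112 100 86 79 70 57 52 52 | f0 106 92 91 91 92 98 107 112 109 100 87 79 68 56 51 51
scene 8 93 91 91 94 97 111 123 132 131 125 109 91 73 59 51 52 | f0 94 90 91 92 97 112 124 130 128 123 106 89 71 58 50 51
scene 16 100 75 77 99 124 135 138 139 140 139 130 107 80 60 52 52 | f0 102 75 73 90 117 132 137 139 139 137 129 106 79 59 50 51
scene 40 109 76 68 89 111 124 126 120 108 101 98 93 92 84 77 72 | f0 110 76 68 89 110 122 125 119 110 104 99 93 91 84 77 71
scene 60 130 108 90 83 94 124 133 124 103 82 73 75 89 94 94 94 | f0 129 106 89 83 92 120 131 122 100 83 78 85 95 96 96 95
scene 100 135 149 154 134 118 126 137 131 110 88 74 73 85 94 98 103 | f0 135 148 153 134 118 124 135 126 106 85 71 72 84 93 97 103
scene 140 144 140 138 136 137 138 139 133 114 92 86 113 151 169 172 171 | f0 167 164 162 160 154 144 138 128 110 88 93 127 161 170 171 170
scene 170 172 172 172 173 167 153 142 133 118 95 85 107 143 164 171 173 | f0 171 172 172 171 165 150 138 129 110 90 88 120 152 167 171 173
scene 1
[... 1820 characters left out ...]
92 95 105 116 119 121 120 | f0 58 56 60 71 87 82 76 83 85 85 88 98 107 111 111 111
top 196 63 62 66 82 100 89 90 100 101 98 99 110 117 120 120 121 | f0 58 58 60 76 91 83 85 93 94 91 92 100 108 111 112 112
top 200 62 64 67 85 105 93 96 108 112 109 107 113 117 119 120 121 | f0 57 58 60 78 96 86 90 99 98 93 94 103 108 112 111 113
top 204 62 64 66 87 108 94 92 103 104 104 106 114 117 120 119 121 | f0 56 58 61 81 100 87 87 95 93 90 95 105 109 112 112 113
top 208 62 63 69 91 110 95 86 96 97 100 106 114 118 121 121 121 | f0 56 59 65 84 102 89 82 88 89 90 97 107 110 111 111 112
top 214 62 64 74 97 114 105 96 96 95 96 107 115 118 120 119 122 | f0 57 59 67 90 106 98 88 90 94 98 103 107 110 112 113 113
```

The spoon's profiles match the start pictures to a fraction of a pixel in both views, so it's lying fully down. The nuts show as five blobs, one of double size, which makes six. Handing in.

```bash
python3 -c "
from rig import r
print(r.job_done(), r.read_state()['clock'])"
```

```text
the job is handed in; nothing more can be done
the job is handed in; nothing more can be done
```

I took the spoon from the brown rest and stirred two full anticlockwise turns, starting and finishing at the lamp-post side. I then laid the spoon back in its rest and handed the job in after about 26 s of the 72 s; no verdict was reported.

**What the last checks showed:**
- **Spoon:** it matches the start pictures to within about half a pixel (roughly 1 mm) in both fixed cameras, so it is down on the ledge and released.
- **Nuts:** image code found five brown blobs in the bowl, one of double size (two nuts touching), so I count six. At least one nut of each opposite pair had moved by an estimated 15 mm or more.
- **Forces:** the highest wrist force in the readings at the end of each move was about 12 N, when nuts wedged against the spoon. I saw no sign of hitting the lamp.
- **Gripper:** it finished open and well clear of everything.

**What disagreed or stayed uncertain:**
- **Spoon slipped:** that wedging tilted the spoon about 6° in the grip, so the tip was up to about 20 mm from where the arm's pose put it. It should still have passed every checkpoint. I measured the tilt by image code and corrected it before laying the spoon down.
- **Not checked by eye:** I had used all 12 picture views by the end of the stirring. The laying-back and the final nut count were checked only by image code.
- **Other items on the table:** I did not measure whether they moved, though no contact showed in the forces.

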